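# Open both leaves of the sloping tool case

## Task

Open up the sloping-front tool case so that the plane lying across inside can be lifted out: turn the T-handle until its latch clicks over and swing the right leaf, which laps over the other, all the way back to its stop; then pull the left leaf free by its round knob and swing that all the way back too. Leave both standing wide open, and do not knock the things lying in, on and around the case out of place.

Things in the scene. Friction and masses are not known exactly. Their poses are not given: they have to be found in the camera images.
- tool_case: wooden tool case, 270 mm wide, 218 mm deep, fixed to the bench. Origin: centre of its underside; x from its front to its back, y to its left, z up. Above its 75 mm high front wall a face slopes up to the back at 28 degrees to the level (outward normal leans 28 degrees from vertical to the front): a 28 mm fixed rail, then two leaves side by side, meeting at y = 0. Level ledge at the back, 177 mm high
- latch (a joint): angle of the T-handle latch on the right leaf, rad: 0 latched (bar up and down the slope), 1.4 released (bar nearly across). Turns anticlockwise, looking at the face; turns freely at either end. Between 0.27 and 0.75 a sprung ball resists with up to about 0.2 N m, and from there pushes it on to about 1.2; the tongue is clear of the front rail from about 0.9
- right_leaf (a joint): opening angle of the right leaf, rad: 0 closed, 1.92 against its stop (110 degrees, leaning outward past upright). Hinged along its right edge; the free edge at the middle of the case swings up and over to the right. 0.24 to 0.4 kg; the stiff hinge (0.24 N m) holds it at any angle
- left_leaf (a joint): opening angle of the left leaf, rad: 0 closed, 1.92 against its stop (110 degrees). Hinged along its left edge, the free edge swings up and over to the left; stiff hinge (0.24 N m) as on the right. When closed, a ball catch near its lower free corner also holds it, and lets go at a pull of about 11 N on its knob
- latch_grip (a point): middle of the steel T-handle's bar, on the spindle axis. Bar 52 mm long, 14 mm wide, 20 mm high along the spindle, reaching from 16 to 36 mm out from the leaf's outer face. The spindle is 95 mm from the right hinge line, 30 mm from the leaf's lower edge. z = spindle axis, outward; x = along the bar (up the slope when latched); turns with handle and leaf
- left_pull (a point): on the axis of the left leaf's round wooden knob, 23 mm out from the leaf's outer face, just below its widest part. Knob 29 mm across at the head, 16 mm at the waist, 33 mm high; 100 mm from the left hinge line, half-way up the leaf. z = leaf's outward normal, x = up the slope; moves with the leaf
- right_hinge (a point): middle of the right leaf's hinge line, at the leaf's inner face. The leaf is 160 mm long up the slope, 134 mm wide, 14 mm thick. x = along the hinge line, up the slope; y = from the hinge to the free edge; z = leaf's outward normal; turns with the leaf
- left_hinge (a point): middle of the left leaf's hinge line, at the leaf's inner face. The leaf is 160 mm long up the slope, 134 mm wide, 14 mm thick. x = along the hinge line, up the slope; -y = from the hinge to the free edge; z = leaf's outward normal; turns with the leaf
- bench_plane: steel hand plane with red handles, 236 mm long, standing on the floor of the case across its whole width, under both leaves, up to 115 mm above the bench; bystander
- carpenter_pencil_1: blue carpenter's pencil, 159 mm long, 13 mm wide, lying along the ledge at the back of the case; bystander
- hole_plug_1: wooden disc, 46 mm across, 20 mm thick, lying on the left end of the ledge; bystander
- hole_saw: black hole saw with a steel shank, 52 mm across, 74 mm high, standing in front of the case to the right; bystander
- chisel_20: chisel, 277 mm long, lying to the left of the case; bystander
- carpenter_pencil_0: red carpenter's pencil, 159 mm long, lying in front of the case; bystander
- lap_strip (a point): middle of the outer face of the wooden strip on the right leaf's free edge, 160 mm long up the slope, 24 mm wide. It laps 12 mm over the left leaf's edge, so the left leaf cannot open before the right one; its top stands 7 mm proud of the leaves. z = leaf's outward normal, x = up the slope; moves with the right leaf

How it is judged:
On the way, in this order (a step that is already met when the one before it is completed fails the run):
1. the T-handle is turned past its click, the right leaf still closed (value of joint latch above 1 rad and value of joint right_leaf below 0.2 rad), for 0.1 s.
2. the right leaf is swung back to its stop (value of joint right_leaf above 1.7 rad), for 0.2 s.
3. the left leaf is swung back to its stop (value of joint left_leaf above 1.7 rad), for 0.2 s.
At the end, for the whole second after the job is handed in: both leaves stand open within 0.22 rad (13 degrees) of their stops (angle over 1.70 rad); on the way none of the listed bystanders in, on or round the case was shifted by more than 40 mm (value of joint each of right_leaf, left_leaf above 1.7 rad); the robot touches nothing.
It fails at once if a thing lying in, on or round the case is shifted by more than 40 mm (distance of any of bench_plane, carpenter_pencil_1, hole_plug_1, hole_saw, chisel_20, carpenter_pencil_0 from where it was at the start of the episode above 0.04 m).
It also fails if it takes over 72 s, if anything falls off the work surface, if the arm or the gripper's body presses on something with over 40 N, if the wrist force passes 120 N, or if a joint passes its speed limit or range.

## Robot

A 6-joint arm with a two-finger parallel gripper is mounted at the origin on a cart in front of the work surface, level with it; the furniture and walls round the work are solid. World frame = base frame: x ahead of the robot, y to its left, z up, the work surface at z = 0. Lengths are in m, angles in rad, forces in N, time in s.
With the tool pointing down it reaches from about 0.25 to 0.725 m from the base axis. Payload 4 kg.
Tool frame: the origin (TCP) lies on the centre line of the jaws, within the pads' length; the fingertips stand 25 mm ahead of it and the grasp point (between the pads) lies 6 mm ahead of it; z points along the fingers, x is the direction in which the jaws open and shut, and the axes are right-handed (so a half turn about z gives the same grasp; the last joint's range is limited). The gripper opens to 85 mm and grips with 20 to 120 N. Pads are 22 mm wide; open, the fingers measure 114 mm over their backs; the gripper's body (76 mm by 85 mm) begins 54 mm behind the grasp point. The pads swing forward as they close: fully open they stand 13 mm farther back than shut.
Start: joints at [-1.186, 0.241, 0.005, 1.335, 0, 1.571], TCP at [0.188, -0.463, 0.256] pointing down, gripper open.
Joint ranges: [-2.72, 2.72], [-1.05, 1.87], [-1.09, 1.28], [-1.99, 2.15], [-1.42, 1.44], [-3.14, 3.14]. Speed limits (rad/s): [2.79, 2.79, 3.14, 3.14, 3.14, 3.14].

## Interface

Orientations are given as a unit quaternion [x, y, z, w].
In Python, from workcell import bot, imaging, order gives the robot as it stands.
- The arm moves only by the tool carry_out, never from a script. Its argument "moves" is a list of rows, each a list of 5 numbers: the shift along the tool's x, y, z scaled (see below), then the turn about the tool's z scaled (see below), then the opening, from -1 (shut) to 1 (fully open). In form: [[tx, ty, tz, roll, hand], ...]. A call has 1 to 20 rows; each row is the pose to reach, as a shift and turn from the pose commanded when the call began, along the tool's axes at that moment; what a row does not reach only later rows make up. The controller multiplies each number of a shift by 0.1 m and each number of a turn by 90 degrees. A row lasts 1/10 s, in which the tool goes at most 50 mm and 8.59 degrees, less where a joint would pass 70% of its speed; a pose out of reach is approached as far as the arm can. A call with a number of a shift or a turn outside -1 to 1 is refused whole. A call with a gripper value outside its range is refused whole. The fingers move at their own pace and stop on an object; the grip force is fixed at half the most. Time passes only in rows, so rows that repeat a pose let the fingers close. It gives the time, the measured TCP pose, the force and the opening at its end, in the units of the state.
- bot.get_obs(): the state, without advancing time (a new reading comes with each control period).
- imaging.camera(name): name is "scene" or "top" or "wrist"; returns the picture (384x512x3 uint8, red, green, blue); there is no depth.
- imaging.camera_model(name): a dict with "fovy" (degrees; the focal length in pixels is half the picture's height over the tangent of half this angle, whatever the lens; pixels are square), "cx", "cy" (the principal point, pixels), "dist" ([k1, k2, p1, p2, k3] as OpenCV has them; the pictures are not rectified), "eye" and "rotation" of the camera in the world. Camera axes: x right, y up, looking along -z (the intrinsics and any distortion apply to the point x, -y, -z); pixel columns grow to the right and rows downward; lengths in m; the calibration is good to about 2 mm. A picture is of the moment at which its call begins: read the wrist's pose just before it. camera_model takes no time and is no camera call; for the wrist camera it gives the pose at the moment of the call.
- order.job_done(): hands the job in, once; it reports no verdict.
The state is a dict: "clock": time; "joint_pos": joint angles; "joint_vel": joint speeds; "tau": joint torques, N m; "eef_pos": TCP position; "tool_rot": TCP orientation; "ft_force": force on the tool from outside, world axes, zero at the start; "ft_torque": the same for the moment, N m; "grip_width": finger opening in m.
Only numpy, scipy, OpenCV 4.12 (cv2) and the standard library are available. Lean on these libraries where they do the work, as an engineer would, in place of code of your own. Each camera call takes 0.05 s, during which the arm holds its last target.

## Working session

There is one attempt and no reset: what is moved stays moved. The work goes in short steps, Python scripts to look and compute and a tool call to move; the robot and the scene stay as the last step left them, time stands still between calls to the robot, and variables do not carry over. Pictures are saved under pics/ and viewed, and the job is handed in when it is done.

Besides the shell and the picture viewer there is one more tool, called after "Emit:" as name(argument=value, ...) on one line, values as JSON. carry_out: Moves the arm, as the interface text tells. Its arguments: {"type":"object","properties":{"moves":{"type":"array","items":{"type":"array","items":{"type":"number","minimum":-1,"maximum":1}}}},"required":["moves"]}

```bash
ls; mkdir -p pics
python3 - <<'E'
from workcell import bot, imaging, order
import cv2
o=bot.get_obs()
for k,v in o.items(): print(k,v)
for n in ["scene","top","wrist"]:
    im=imaging.camera(n); cv2.imwrite(f"pics/a_{n}.png",im[:,:,::-1]); print(n,imaging.camera_model(n))
E
```

```text
pics
clock 0.0
joint_pos [-1.18599351e+00  2.41407304e-01  3.72265650e-03  1.33521031e+00
  2.20141476e-05  1.57081095e+00]
joint_vel [ 0.00024792 -0.00031197 -0.0013261   0.00143495  0.00048139 -0.00086445]
tau [ 7.55815745e-05 -3.72320223e+01  2.52407652e+01  1.70721748e-02
 -7.98132334e-06 -6.96140489e-06]
eef_pos [ 0.18747433 -0.46289184  0.25541515]
tool_rot [ 8.29265126e-01 -5.58854408e-01 -8.64018640e-04 -5.95530090e-04]
ft_force [0.46279961 0.66551141 0.14842009]
ft_torque [-0.04003081 -0.04102285  0.0271106 ]
grip_width 0.08524022837382991
scene {'fovy': 51.202645144482986, 'cx': 251.89732629831434, 'cy': 194.80853857929617, 'dist': array([0.04401804, 0.        , 0.        , 0.        , 0.        ]), 'eye': array([-0.14332847,  1.0013551 ,  0.84063177]), 'rotation': array([-0.16651885,  0.38340851,  0.84025855, -0.34530416])}
top {'fovy': 54.44685036599413, 'cx': 252.0624892768659, 'cy': 191.55697871960632, 'dist': array([-0.08492311,  0.        ,  0.        ,  0.        ,  0.        ]), 'eye': array([0.28419859, 0.40941336, 0.96380613]), 'rotation': array([-0.08059951,  0.08247435,  0.72725099, -0.67661488])}
wrist {'fovy': 61.81317065981102, 'cx': 262.0646589670151, 'cy': 192.49168113436664, 'dist': array([0.00411403, 0.        , 0.        , 0.        , 0.        ]), 'eye': array([ 0.266599  , -0.43178953,  0.37266246]), 'rotation': array([-0.1371529 ,  0.09295588, -0.5507899 ,  0.81803348])}
```

View pics/a_scene.png

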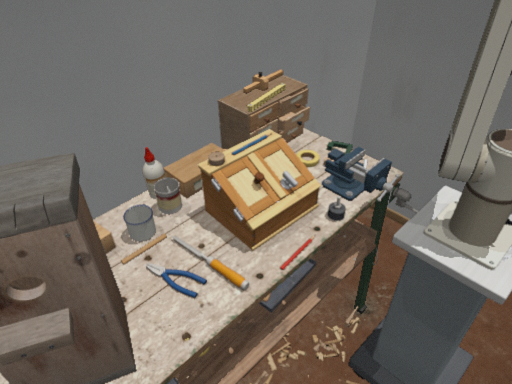

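View pics/a_top.png

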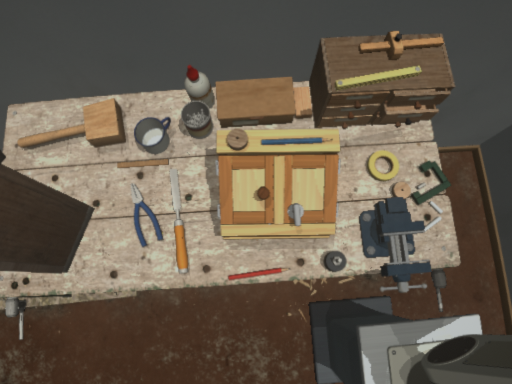

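View pics/a_wrist.png

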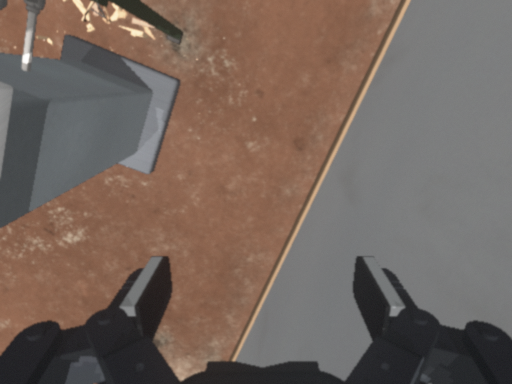

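The case stands about (278,185) in top view and (260,190) in scene view: handle bar at top (297,214), knob at top (263,193). The closed lap strip runs down the middle. Next I'll measure these more closely in zoomed crops.

```bash
cat > h.py <<'E'
import numpy as np, cv2
from workcell import bot, imaging, order
from scipy.spatial.transform import Rotation as R
def K(m):
    f=192/np.tan(np.radians(m['fovy'])/2); return np.array([[f,0,m['cx']],[0,f,m['cy']],[0,0,1]])
def ray(m,uv):
    p=cv2.undistortPoints(np.array([[uv]],float),K(m),np.array(m['dist']))[0,0]
    d=R.from_quat(m['rotation']).apply([p[0],-p[1],-1]); return np.array(m['eye']),d/np.linalg.norm(d)
def onz(m,uv,z):
    e,d=ray(m,uv); return e+d*(z-e[2])/d[2]
def tri(m1,a,m2,b):
    e1,d1=ray(m1,a);e2,d2=ray(m2,b)
    s=np.linalg.lstsq(np.c_[d1,-d2],e2-e1,rcond=None)[0]
    p,q=e1+s[0]*d1,e2+s[1]*d2; return (p+q)/2,np.linalg.norm(p-q)
def proj(m,P):
    P=np.atleast_2d(P); c=R.from_quat(m['rotation']).inv().apply(P-np.array(m['eye'])); c=c*[1,-1,-1]
    return cv2.projectPoints(c,np.zeros(3),np.zeros(3),K(m),np.array(m['dist']))[0][:,0]
def crop(src,x0,y0,w,h,s,out):
    im=cv2.imread(src)[y0:y0+h,x0:x0+w]; cv2.imwrite(out,cv2.resize(im,None,fx=s,fy=s,interpolation=cv2.INTER_CUBIC))
E
python3 - <<'E'
from h import *
crop('pics/a_top.png',205,115,150,150,4,'pics/c_top.png')
crop('pics/a_scene.png',190,120,150,130,5,'pics/c_scene.png')
E
```

```text
(no output)
```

View pics/c_top.png

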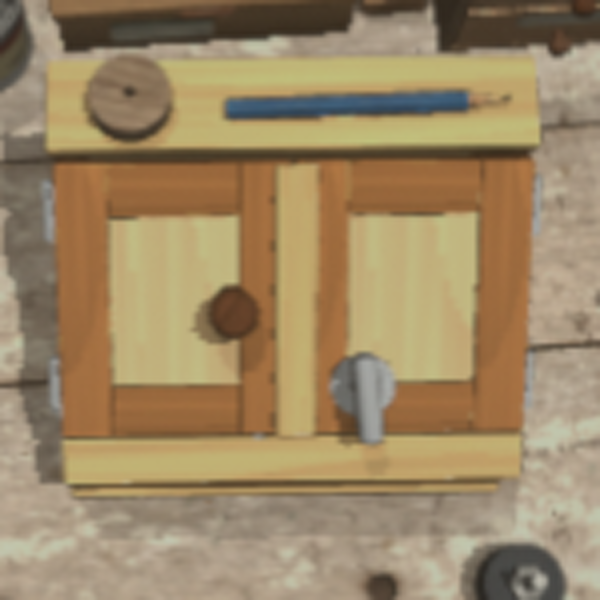

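View pics/c_scene.png

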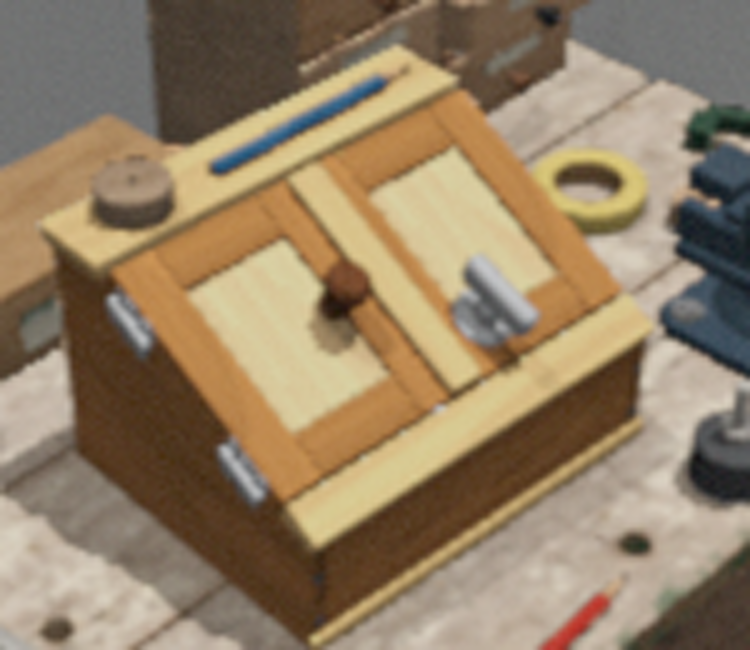

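```bash
cat >> h.py <<'E'
def T(u,v): return (205+u/4-.5,115+v/4-.5)
def S(u,v): return (190+u/5-.5,120+v/5-.5)
E
python3 - <<'E'
from h import *
mt,ms=imaging.camera_model('top'),imaging.camera_model('scene')
np.set_printoptions(precision=4,suppress=True)
for n,a,b in [('BL',(50,57),(40,225)),('FL',(47,150),(97,273)),('FR',(541,150),(460,82)),('BR',(536,57),(402,45))]:
    print(n,onz(mt,T(*a),.177),onz(ms,S(*b),.177),*tri(mt,T(*a),ms,S(*b)))
for n,a,b in [('railL',(65,483),(317,549)),('railR',(521,474),(653,326)),('knob',(234,311),(346,285)),('stripLowL',(278,436),(452,390)),('bar hi',(366,358),(480,262)),('bar lo',(371,436),(520,325))]:
    print(n,*tri(mt,T(*a),ms,S(*b)))
E
```

```text
BL [0.6206 0.4694 0.177 ] [0.614  0.4752 0.177 ] [0.6233 0.4695 0.1695] 0.0013196222221562104
FL [0.5652 0.4737 0.177 ] [0.5573 0.4816 0.177 ] [0.5682 0.4741 0.1672] 0.001122670261975439
FR [0.5454 0.199  0.177 ] [0.5434 0.2025 0.177 ] [0.5467 0.1982 0.1736] 0.0005378543700084854
BR [0.6009 0.1946 0.177 ] [0.5986 0.1955 0.177 ] [0.601  0.1938 0.1753] 0.0012549305197427961
railL [0.3909 0.4811 0.0817] 0.00012000193345875507
railR [0.3766 0.2117 0.0841] 0.0010238258467319928
knob [0.4708 0.3764 0.1565] 0.0004945922127501293
stripLowL [0.4076 0.3552 0.1042] 0.0024641238259241207
bar hi [0.4386 0.3038 0.1501] 0.0036199002139607117
bar lo [0.4015 0.3044 0.1248] 0.004195971869016772
```

```bash
cat >> h.py <<'E'
yaw=-0.0715; O=np.array([0.502,0.3398,0])
Rc=R.from_euler('z',yaw)
t=np.radians(28)
X=np.array([np.cos(t),0,np.sin(t)]); N=np.array([-np.sin(t),0,np.cos(t)]); Y=np.array([0,1.,0])
P0=np.array([-.109,0,.075])
def face(s,y,n): # case frame: s along slope from front wall, n out of inner face
    return Rc.apply(P0+s*X+y*Y+n*N)+O
def rleaf(s,b,n,q): # b from right hinge to free edge, n from inner face
    c,sn=np.cos(q),np.sin(q)
    return Rc.apply(P0+s*X+(-.134+b*c-n*sn)*Y+(b*sn+n*c)*N)+O
def lleaf(s,b,n,q):
    c,sn=np.cos(q),np.sin(q)
    return Rc.apply(P0+s*X+(.134-b*c+n*sn)*Y+(b*sn+n*c)*N)+O
E
python3 - <<'E'
from h import *
np.set_printoptions(precision=4,suppress=True)
P={'latch_top':rleaf(.058,.095,.05,0),'barhi':rleaf(.084,.095,.05,0),'barlo':rleaf(.032,.095,.05,0),'knobtop':lleaf(.108,.1,.047,0),
'stripLL':face(.028,.012,.021),'stripHL':face(.188,.012,.021),'railL':face(0,.135,.014),'railR':face(0,-.135,.014),'leafUL':face(.188,.134,.014)}
for c,f,A,s,o in [('top','pics/c_top.png',T,4,(205,115)),('scene','pics/c_scene.png',S,5,(190,120))]:
    m=imaging.camera_model(c); im=cv2.imread(f)
    for k,p in P.items():
        q=proj(m,p)[0]; q=((q+.5-o)*s).astype(int); cv2.circle(im,tuple(int(v) for v in q),3,(0,0,255),-1)
    cv2.imwrite(f.replace('c_','d_'),im)
for k,p in P.items(): print(k,p)
E
```

```text
latch_top [0.4182 0.3067 0.1464]
barhi [0.4411 0.3051 0.1586]
barlo [0.3953 0.3083 0.1342]
knobtop [0.4688 0.3763 0.1672]
stripLL [0.409  0.3585 0.1067]
stripHL [0.5499 0.3484 0.1818]
railL [0.3964 0.4827 0.0874]
railR [0.3771 0.2134 0.0874]
leafUL [0.5619 0.4699 0.1756]
```

View pics/d_top.png

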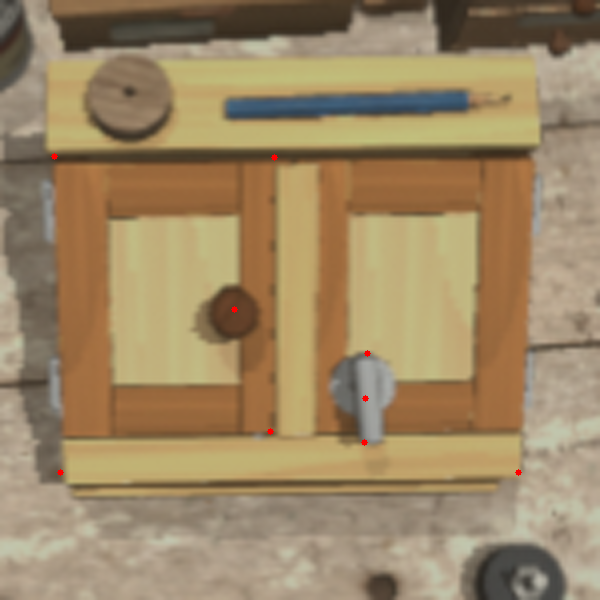

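View pics/d_scene.png

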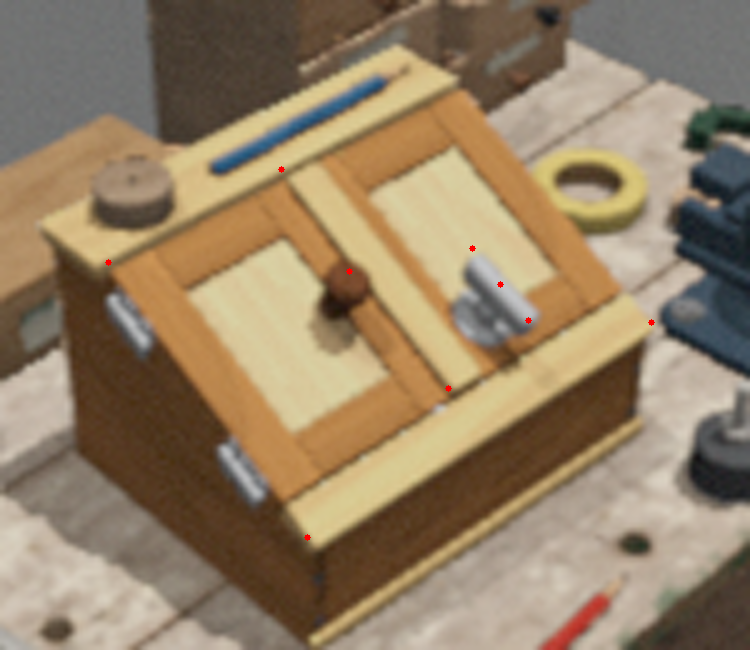

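```bash
cat >> h.py <<'E'
O=np.array([0.5005,0.3385,0])
np.set_printoptions(precision=3,suppress=True)
def ang():
    x=R.from_quat(bot.get_obs()['tool_rot']).apply([1,0,0]); return np.degrees(np.arctan2(x[1],x[0]))
def st():
    o=bot.get_obs(); print('t',round(o['clock'],2),'tcp',o['eef_pos'],'xang',round(ang(),1),'F',o['ft_force'],'w',round(o['grip_width'],4),'j',o['joint_pos'])
def to(p,xa=None):
    o=bot.get_obs(); q=R.from_quat(o['tool_rot'])
    d=q.inv().apply(np.array(p)-o['eef_pos'])/0.1
    r=0 if xa is None else -((xa-ang()+180)%360-180)/90
    print('->',np.array(p),'move',d,'roll',round(r,3))
yd=np.degrees(yaw)
E
python3 - <<'E'
from h import *
b=rleaf(.058,.095,.040,0); print(b, proj(imaging.camera_model('top'),b))
st(); to(b+[0,0,.12],90+yd)
o=bot.get_obs();print(R.from_quat(o['tool_rot']).as_matrix())
E
```

```text
[0.421 0.305 0.138] [[296.122 213.248]]
t 0.15 tcp [ 0.188 -0.463  0.256] xang -68.0 F [0.558 0.643 0.446] w 0.0856 j [-1.186  0.241  0.004  1.335  0.     1.571]
-> [0.421 0.305 0.258] move [-6.242 -5.05  -0.009] roll -1.71
[[ 0.375 -0.927 -0.001]
 [-0.927 -0.375  0.001]
 [-0.002 -0.    -1.   ]]
```

Emit:
carry_out(moves=[[-0.5,-0.4,-0.3,-0.09,0],[-1,-0.8,-0.5,-0.18,0],[-1,-0.8,-0.5,-0.27,0]])

```text
clock: 0.45
eef_pos: [0.2244, -0.3388, 0.3067]
tool_rot: [0.929, -0.369, -0.0, -0.0]
ft_force: [1.3, -0.6, 0.1]
grip_width: 0.0442
```

Emit:
carry_out(moves=[[-0.4,-0.3,0,-0.09,0],[-0.8,-0.6,0,-0.18,0],[-1,-0.8,0,-0.27,0]])

```text
clock: 0.75
eef_pos: [0.2057, -0.2108, 0.3061]
tool_rot: [0.986, -0.165, -0.0, -0.0]
ft_force: [1.3, -1.2, -0.0]
grip_width: 0.043
```

Run:
```python
from h import *
b=rleaf(.058,.095,.040,0)
st(); to(b+[0,0,.15],90+yd)
```

```text
t 0.75 tcp [ 0.206 -0.211  0.306] xang -19.0 F [ 1.311 -1.153 -0.034] w 0.043 j [-0.798 -0.193 -0.313  1.452  0.     1.104]
-> [0.421 0.305 0.288] move [ 0.361 -5.579  0.189] roll -1.165
```

Emit:
carry_out(moves=[[0.3,-0.5,0,-0.09,0],[0.5,-1,0,-0.18,0],[0.6,-1,0,-0.27,0]])

```text
clock: 1.05
eef_pos: [0.2984, -0.1359, 0.3065]
tool_rot: [0.999, 0.049, 0.001, -0.0]
ft_force: [0.2, -0.8, 0.4]
grip_width: 0.0427
```

Run:
```python
from h import *
b=rleaf(.058,.095,.040,0)
st(); to(b+[0,0,.15],90+yd)
```

```text
t 1.05 tcp [ 0.298 -0.136  0.306] xang 5.7 F [ 0.158 -0.77   0.427] w 0.0427 j [-0.428 -0.125 -0.257  1.438  0.001  1.043]
-> [0.421 0.305 0.288] move [ 1.659 -4.266  0.195] roll -0.891
```

Emit:
carry_out(moves=[[0.2,-0.5,0,0,0],[0.4,-1,0,0,0]])

```text
clock: 1.25
eef_pos: [0.3263, -0.0425, 0.3061]
tool_rot: [0.999, 0.042, -0.0, 0.0]
ft_force: [1.3, -0.6, -0.1]
grip_width: 0.0424
```

Emit:
carry_out(moves=[[0.2,-0.5,0,0,0],[0.4,-1,0,0,0]])

```text
clock: 1.45
eef_pos: [0.3549, 0.054, 0.3063]
tool_rot: [0.999, 0.043, 0.0, 0.0]
ft_force: [1.3, -0.5, 0.4]
grip_width: 0.0428
```

Emit:
carry_out(moves=[[0.2,-0.5,0,0,0],[0.4,-1,0,0,0]])

```text
clock: 1.65
eef_pos: [0.3838, 0.15, 0.3062]
tool_rot: [0.999, 0.044, 0.0, 0.0]
ft_force: [1.6, -1.1, 0.8]
grip_width: 0.0433
```

Emit:
carry_out(moves=[[0.2,-0.5,0,-0.09,0],[0.4,-1,0,-0.18,0],[0.4,-1,0,-0.27,0],[0.4,-1,0,-0.36,0],[0.4,-1,0,-0.45,0],[0.4,-1,0,-0.54,0],[0.4,-1,0,-0.63,0],[0.4,-1,0,-0.72,0],[0.4,-1,0,-0.81,0],[0.4,-1,0,-0.89,0],[0.4,-1,0,-0.89,0],[0.4,-1,0,-0.89,0]])

```text
clock: 2.85
eef_pos: [0.415, 0.2508, 0.3061]
tool_rot: [0.738, 0.675, -0.0, -0.0]
ft_force: [-0.7, 0.4, 0.4]
grip_width: 0.0427
```

Run:
```python
from h import *
b=rleaf(.058,.095,.040,0)
st(); to(b+[0,0,.1],90+yd)
m=imaging.camera_model('wrist'); im=imaging.camera('wrist')[:,:,::-1].copy()
for p in [rleaf(.084,.095,.05,0),rleaf(.032,.095,.05,0),face(.028,.012,.021),face(.188,.012,.021),lleaf(.108,.1,.047,0),face(0,-.135,.014)]:
    q=proj(m,p)[0]; print(q); cv2.circle(im,tuple(int(v) for v in q),2,(0,0,255),-1)
cv2.imwrite('pics/w1.png',im)
```

```text
t 2.85 tcp [0.415 0.251 0.306] xang 84.9 F [-0.687  0.393  0.363] w 0.0427 j [0.544 0.195 0.075 1.452 0.    0.633]
-> [0.421 0.305 0.238] move [0.547 0.015 0.685] roll -0.011
[324.549 205.117]
[321.989 148.297]
[367.825 152.055]
[379.35  320.215]
[408.284 231.368]
[221.954 130.174]
```

View pics/w1.png

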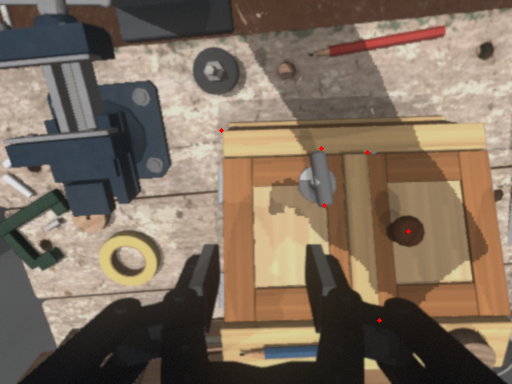

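The wrist view shows the bar from (318,151) to (323,203), the strip edge at (367,153) and the knob at (407,231). All are within 3 px of the model, so the pose is good to about 1–2 mm. I'll straddle the bar now.

Emit:
carry_out(moves=[[0.53,0.02,0.3,-0.01,0],[0.53,0.02,0.68,-0.01,0],[0.53,0.02,0.68,-0.01,0]])

```text
clock: 3.2
eef_pos: [0.4187, 0.3026, 0.2324]
tool_rot: [0.732, 0.682, -0.006, -0.001]
ft_force: [-0.5, -0.0, -0.3]
grip_width: 0.0428
```

Run:
```python
from h import *
b=rleaf(.058,.095,.040,0)
st(); to(b+[0,-.001,.014],90+yd)
cv2.imwrite('pics/w2.png',imaging.camera('wrist')[:,:,::-1])
```

```text
t 3.2 tcp [0.419 0.303 0.232] xang 86.0 F [-0.455 -0.004 -0.287] w 0.0428 j [0.626 0.293 0.013 1.302 0.    0.696]
-> [0.421 0.304 0.152] move [0.022 0.033 0.808] roll 0.001
```

View pics/w2.png

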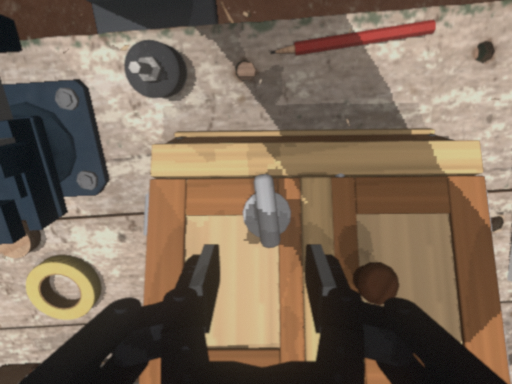

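Emit:
carry_out(moves=[[0.02,0.03,0.3,0,0],[0.02,0.03,0.6,0,0],[0.02,0.03,0.8,0,0],[0.02,0.03,0.8,0,-0.2],[0.02,0.03,0.8,0,-0.44],[0.02,0.03,0.8,0,-0.44],[0.02,0.03,0.8,0,-0.44]])

```text
clock: 3.95
eef_pos: [0.4259, 0.3059, 0.1604]
tool_rot: [0.732, 0.682, 0.002, 0.0]
ft_force: [0.2, 0.8, 0.0]
grip_width: 0.0242
```

Run:
```python
from h import *
b=rleaf(.058,.095,.040,0)
st(); to(b+[0,-.001,.014],90+yd)
cv2.imwrite('pics/w3.png',imaging.camera('wrist')[:,:,::-1])
```

```text
t 3.95 tcp [0.426 0.306 0.16 ] xang 85.9 F [0.186 0.776 0.034] w 0.0242 j [ 0.623  0.347 -0.107  1.113 -0.     0.694]
-> [0.421 0.304 0.152] move [-0.021 -0.045  0.088] roll 0.0
```

View pics/w3.png

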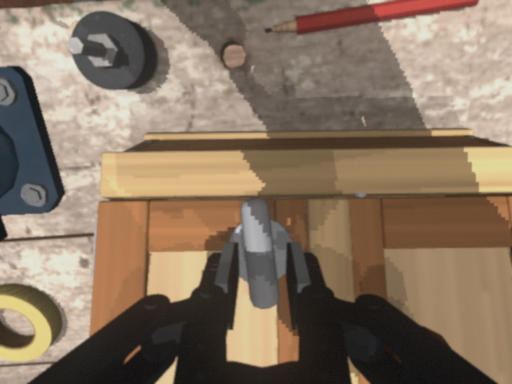

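Emit:
carry_out(moves=[[-0.02,-0.04,0.06,0,-0.44],[-0.02,-0.04,0.06,-0.09,-0.44],[-0.02,-0.04,0.06,-0.18,-0.44],[-0.02,-0.04,0.06,-0.27,-0.44],[-0.02,-0.04,0.06,-0.36,-0.44],[-0.02,-0.04,0.06,-0.45,-0.44],[-0.02,-0.04,0.05,-0.54,-0.44],[-0.02,-0.04,0.04,-0.6,-0.44],[-0.02,-0.04,0.04,-0.6,-0.44]])

```text
clock: 4.9
eef_pos: [0.4201, 0.3039, 0.154]
tool_rot: [0.342, 0.94, 0.0, -0.001]
ft_force: [-0.7, 1.3, -1.1]
grip_width: 0.0235
```

Run:
```python
from h import *
b=rleaf(.058,.095,.040,0)
st(); to(b+[0,-.001,.014],90+yd+80)
cv2.imwrite('pics/w4.png',imaging.camera('wrist')[:,:,::-1])
crop_=imaging.camera('scene')[:,:,::-1]; cv2.imwrite('pics/s4.png',cv2.resize(crop_[120:250,190:340],None,fx=4,fy=4))
```

```text
t 4.9 tcp [0.42  0.304 0.154] xang 140.0 F [-0.68   1.309 -1.085] w 0.0235 j [ 0.626  0.344 -0.128  1.098  0.001 -0.246]
-> [0.421 0.304 0.152] move [-0.008  0.009  0.025] roll -0.288
```

View pics/w4.png

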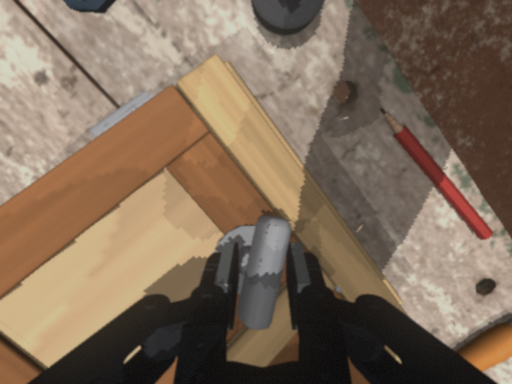

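View pics/s4.png

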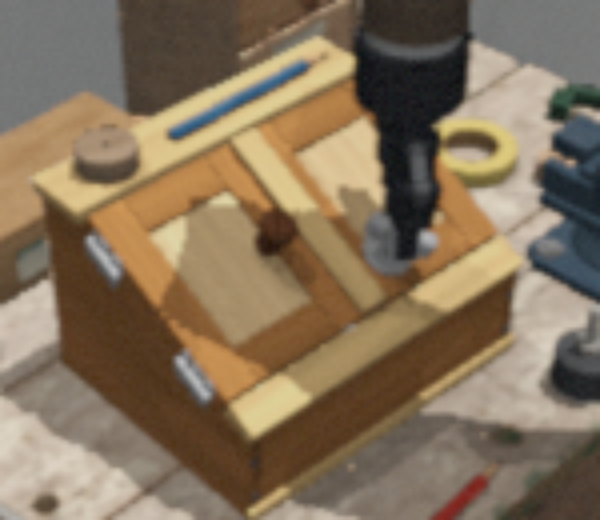

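The bar (263,270 in the wrist view) is turning with the jaws and lags by about 10°, with low force. I'll go on turning past the click.

Emit:
carry_out(moves=[[0,0,0,-0.09,-0.44],[0,0,0,-0.18,-0.44],[0,0,0,-0.27,-0.44],[0,0,0,-0.35,-0.44],[0,0,0,-0.42,-0.44],[0,0,0,-0.42,-0.44]])

```text
clock: 5.6
eef_pos: [0.4208, 0.3042, 0.1548]
tool_rot: [0.02, 1.0, 0.001, 0.0]
ft_force: [-1.3, 3.6, 0.7]
grip_width: 0.024
```

Run:
```python
from h import *
b=rleaf(.058,.095,.040,0)
st(); to(b+[0,-.001,.016],90+yd+80)
cv2.imwrite('pics/w5.png',imaging.camera('wrist')[:,:,::-1])
```

```text
t 5.6 tcp [0.421 0.304 0.155] xang 177.7 F [-1.332  3.592  0.661] w 0.024 j [ 0.625  0.344 -0.127  1.098  0.001 -0.905]
-> [0.421 0.304 0.154] move [-0.005 -0.002  0.012] roll 0.131
```

View pics/w5.png

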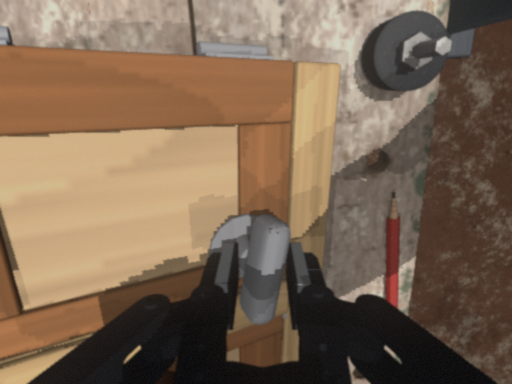

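Emit:
carry_out(moves=[[0,0,0,0.09,-0.44],[0,0,0,0.12,-0.44],[0,0,0,0.12,-0.6],[0,0,0,0.12,-0.8],[0,0,0,0.12,-1],[0,0,0,0.12,-1]])

```text
clock: 6.25
eef_pos: [0.4208, 0.3034, 0.155]
tool_rot: [0.114, 0.993, -0.0, 0.001]
ft_force: [-3.4, 0.0, 6.1]
grip_width: 0.0189
```

Run:
```python
from h import *
st()
cv2.imwrite('pics/w6.png',imaging.camera('wrist')[:,:,::-1])
p0=rleaf(.058,.095,.040,0)
for q in [.15,.3,.45,.6,.75,.9,1.0]: print(q,(rleaf(.058,.095,.040,q)-p0)*10)
Rm=R.from_quat(bot.get_obs()['tool_rot']).as_matrix()
for q in [.1,.2,.3,.4,.5,.6,.7,.8,.9,1.0,1.1]: print(q,Rm.T@(rleaf(.058,.095,.040,q)-p0)*10)
```

```text
t 6.25 tcp [0.421 0.303 0.155] xang 166.9 F [-3.423  0.029  6.082] w 0.0189 j [ 0.625  0.343 -0.127  1.1   -0.001 -0.717]
0.15 [-0.069 -0.066  0.121]
0.3 [-0.135 -0.151  0.232]
0.45 [-0.194 -0.255  0.33 ]
0.6 [-0.246 -0.375  0.412]
0.75 [-0.291 -0.508  0.477]
0.9 [-0.326 -0.651  0.523]
1.0 [-0.343 -0.751  0.543]
0.1 [ 0.036 -0.051 -0.082]
0.2 [ 0.068 -0.11  -0.16 ]
0.3 [ 0.096 -0.178 -0.232]
0.4 [ 0.12  -0.253 -0.299]
0.5 [ 0.14  -0.334 -0.359]
0.6 [ 0.154 -0.421 -0.412]
0.7 [ 0.164 -0.513 -0.457]
0.8 [ 0.169 -0.609 -0.495]
0.9 [ 0.169 -0.708 -0.524]
1.0 [ 0.164 -0.809 -0.544]
1.1 [ 0.153 -0.911 -0.555]
```

View pics/w6.png

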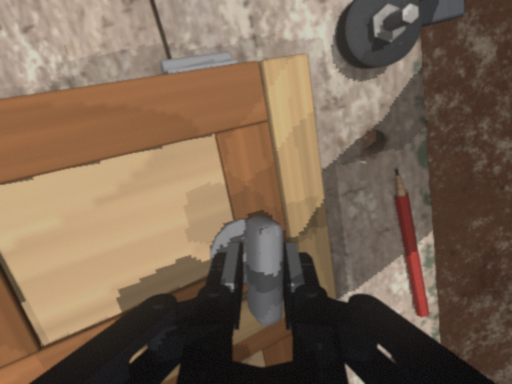

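Gripped at 18.9 mm with low forces. The bar is nearly parallel to the rail, so the latch is released. I'll lift along the hinge arc.

Emit:
carry_out(moves=[[0.02,-0.03,-0.04,0,-1],[0.04,-0.05,-0.08,0,-1],[0.05,-0.08,-0.12,0,-1],[0.07,-0.11,-0.16,0,-1],[0.08,-0.14,-0.2,0,-1],[0.1,-0.18,-0.23,0,-1],[0.11,-0.21,-0.27,0,-1],[0.12,-0.25,-0.3,0,-1],[0.12,-0.25,-0.3,0,-1]])

```text
clock: 7.2
eef_pos: [0.4036, 0.281, 0.185]
tool_rot: [0.114, 0.993, -0.0, 0.001]
ft_force: [1.6, -0.7, 1.5]
grip_width: 0.0149
```

Run:
```python
from h import *
st()
cv2.imwrite('pics/w7.png',imaging.camera('wrist')[:,:,::-1])
crop_=imaging.camera('scene')[:,:,::-1]; cv2.imwrite('pics/s7.png',cv2.resize(crop_[100:250,190:360],None,fx=4,fy=4))
```

```text
t 7.2 tcp [0.404 0.281 0.185] xang 166.9 F [ 1.554 -0.698  1.451] w 0.0149 j [ 0.609  0.268 -0.15   1.153 -0.002 -0.732]
```

View pics/s7.png

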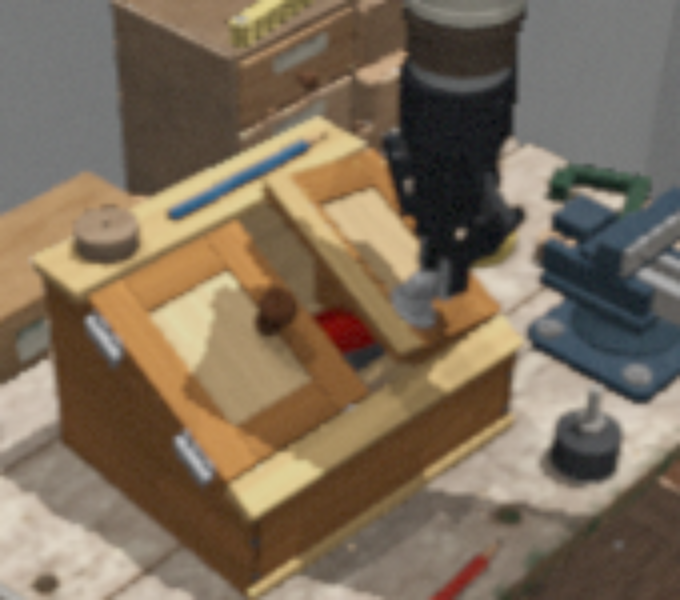

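The leaf is up about 0.4 rad with the grip held, the bar in the jaws at (430,290), and the plane's red handle visible inside. I'll go on along the arc.

Emit:
carry_out(moves=[[0.01,-0.04,-0.03,0,-1],[0.02,-0.08,-0.06,0,-1],[0.03,-0.13,-0.09,0,-1],[0.03,-0.17,-0.11,0,-1],[0.04,-0.21,-0.14,0,-1],[0.04,-0.26,-0.16,0,-1],[0.05,-0.31,-0.18,0,-1],[0.05,-0.36,-0.2,0,-1],[0.05,-0.4,-0.21,0,-1],[0.05,-0.45,-0.22,0,-1],[0.04,-0.5,-0.24,0,-1],[0.04,-0.55,-0.25,0,-1],[0.04,-0.55,-0.25,0,-1]])

```text
clock: 8.6
eef_pos: [0.3856, 0.2299, 0.2098]
tool_rot: [0.113, 0.994, 0.001, -0.002]
ft_force: [-1.6, 3.4, 3.5]
grip_width: 0.0108
```

Run:
```python
from h import *
st()
cv2.imwrite('pics/w8.png',imaging.camera('wrist')[:,:,::-1])
crop_=imaging.camera('scene')[:,:,::-1]; cv2.imwrite('pics/s8.png',cv2.resize(crop_[100:250,190:360],None,fx=4,fy=4))
```

```text
t 8.6 tcp [0.386 0.23  0.21 ] xang 167.0 F [-1.62   3.441  3.452] w 0.0108 j [ 0.535  0.168 -0.21   1.193  0.004 -0.809]
```

View pics/s8.png

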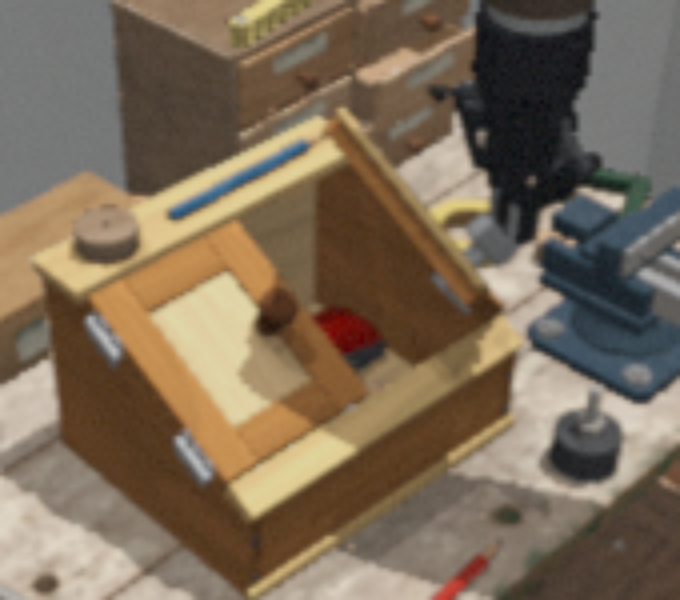

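View pics/w8.png

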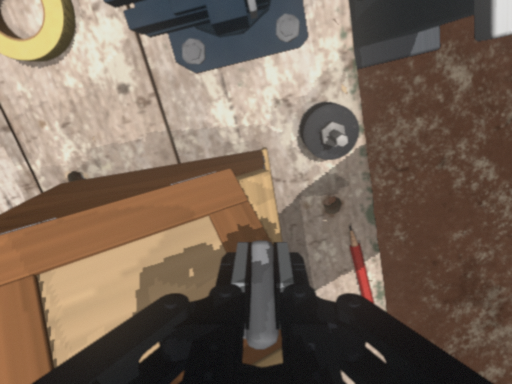

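Emit:
carry_out(moves=[[0,0,0,0,-0.5],[0,0,0,0,-0.1],[0,0,0,0,0],[0,0,-0.3,0,0],[0,0,-0.7,0,0],[0,0,-1,0,0],[0,0,-1,0,-1],[0,0,-1,0,-1]])

```text
clock: 9.5
eef_pos: [0.3873, 0.2291, 0.3094]
tool_rot: [0.114, 0.994, 0.0, 0.0]
ft_force: [-0.1, 0.5, -0.6]
grip_width: 0.0143
```

Run:
```python
from h import *
st(); to([.424,.335,.31],176)
crop_=imaging.camera('scene')[:,:,::-1]; cv2.imwrite('pics/s9.png',cv2.resize(crop_[70:250,190:360],None,fx=3.3,fy=3.3))
t=imaging.camera('top')[:,:,::-1]; cv2.imwrite('pics/t9.png',t[100:300,180:430].repeat(3,0).repeat(3,1))
```

```text
t 9.5 tcp [0.387 0.229 0.309] xang 166.9 F [-0.083  0.478 -0.579] w 0.0143 j [ 0.534  0.123 -0.003  1.445 -0.    -0.808]
-> [0.424 0.335 0.31 ] move [-0.118  1.115 -0.006] roll -0.101
```

View pics/s9.png

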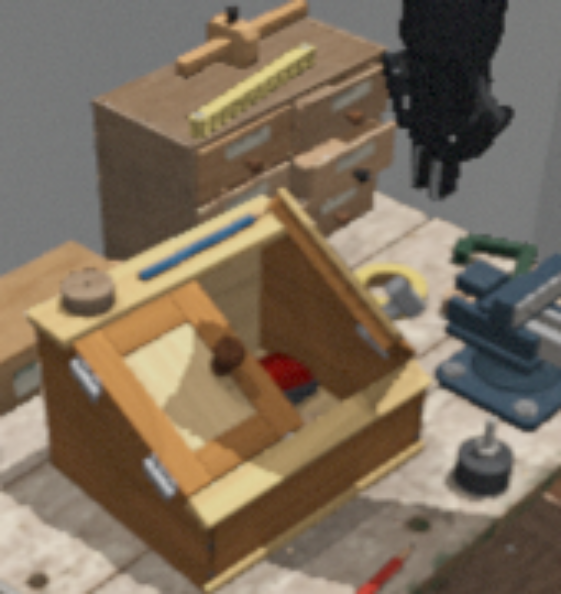

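View pics/t9.png

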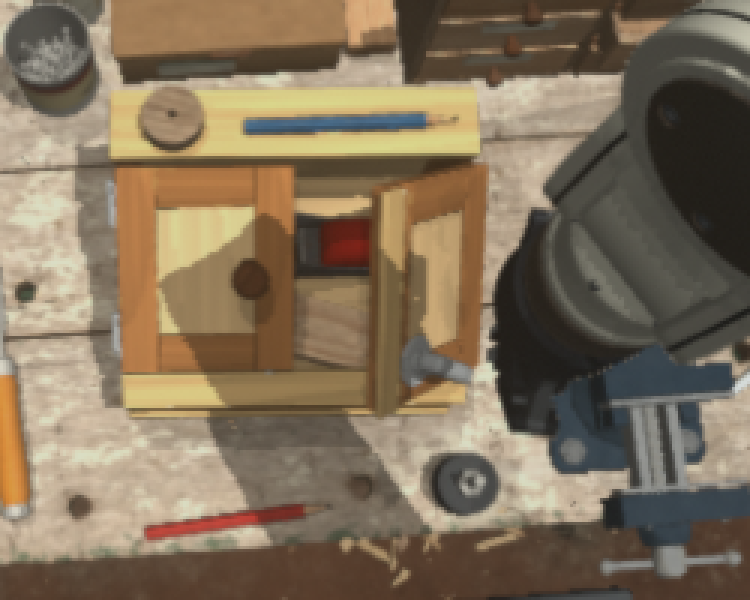

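The leaf stays up by itself at about 60°, its free edge at px (390,290) in the top crop, and all the bystanders are in place. I'll go over the edge and push from inside.

Emit:
carry_out(moves=[[0,0.2,-0.2,-0.05,-1],[0,0.6,-0.3,-0.1,-1],[-0.1,1,-0.2,-0.1,-1],[-0.1,1,-0.1,-0.1,-1]])

```text
clock: 10.0
eef_pos: [0.4205, 0.3277, 0.3157]
tool_rot: [0.034, 0.999, -0.001, -0.001]
ft_force: [-0.1, 0.1, -0.6]
grip_width: 0.0001
```

Run:
```python
from h import *
st(); to([.424,.335,.235],176)
```

```text
t 10.0 tcp [0.421 0.328 0.316] xang 176.1 F [-0.091  0.119 -0.563] w 0.0001 j [ 0.662  0.294  0.23   1.509  0.001 -0.841]
-> [0.424 0.335 0.235] move [-0.031  0.077  0.807] roll 0.001
```

Emit:
carry_out(moves=[[0,0.05,0.4,0,-1],[0,0.05,0.8,0,-1],[0,0,0.8,0,-1],[0,-0.2,0.8,0,-1],[0,-0.35,0.8,0,-1],[0,-0.5,0.8,0,-1],[0,-0.65,0.8,0,-1],[0,-0.8,0.8,0,-1],[0,-0.8,0.8,0,-1]])

```text
clock: 10.9
eef_pos: [0.4065, 0.259, 0.2552]
tool_rot: [0.03, 0.999, 0.023, -0.003]
ft_force: [-45.7, 30.4, 67.7]
grip_width: -0.0
```

Run:
```python
from h import *
st(); to([.412,.18,.235],176)
crop_=imaging.camera('scene')[:,:,::-1]; cv2.imwrite('pics/s10.png',cv2.resize(crop_[70:250,190:360],None,fx=3.3,fy=3.3))
```

```text
t 10.9 tcp [0.406 0.259 0.255] xang 176.5 F [-45.713  30.427  67.696] w -0.0 j [ 0.543  0.191 -0.062  1.299  0.042 -0.966]
-> [0.412 0.18  0.235] move [-0.104 -0.794  0.166] roll 0.006
```

View pics/s10.png

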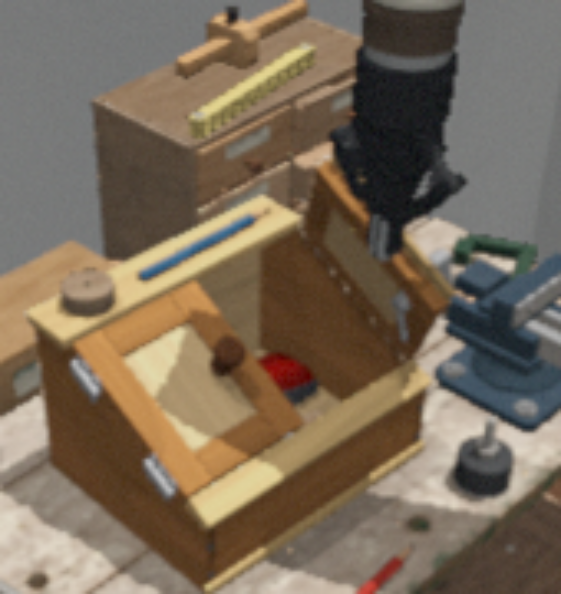

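The wrist force is 80 N or more because the leaf's edge is jammed under the gripper. I'll back off upward at once.

Emit:
carry_out(moves=[[0,0.05,-0.3,0,-1],[0,0.05,-0.4,0,-1],[0,0.05,-0.4,0,-1]])

```text
clock: 11.25
eef_pos: [0.4148, 0.2496, 0.2824]
tool_rot: [0.035, 0.999, 0.001, 0.002]
ft_force: [0.9, 0.9, -0.6]
grip_width: 0.0
```

Run:
```python
from h import *
st()
crop_=imaging.camera('scene')[:,:,::-1]; cv2.imwrite('pics/s11.png',cv2.resize(crop_[70:250,190:360],None,fx=3.3,fy=3.3))
t=imaging.camera('top')[:,:,::-1]; cv2.imwrite('pics/t11.png',t[100:300,180:430].repeat(3,0).repeat(3,1))
for q in [1.4,1.57,1.7]:
  print(q,rleaf(.028,.134,0,q),rleaf(.188,.134,0,q),rleaf(.108,.146,.02,q))
```

```text
t 11.25 tcp [0.415 0.25  0.282] xang 175.9 F [ 0.913  0.912 -0.603] w 0.0 j [ 0.542  0.195  0.015  1.385 -0.001 -0.958]
1.4 [0.347 0.238 0.205] [0.488 0.228 0.28 ] [0.409 0.216 0.256]
1.57 [0.344 0.215 0.206] [0.485 0.205 0.282] [0.408 0.191 0.255]
1.7 [0.343 0.198 0.205] [0.484 0.188 0.281] [0.408 0.172 0.251]
```

View pics/s11.png

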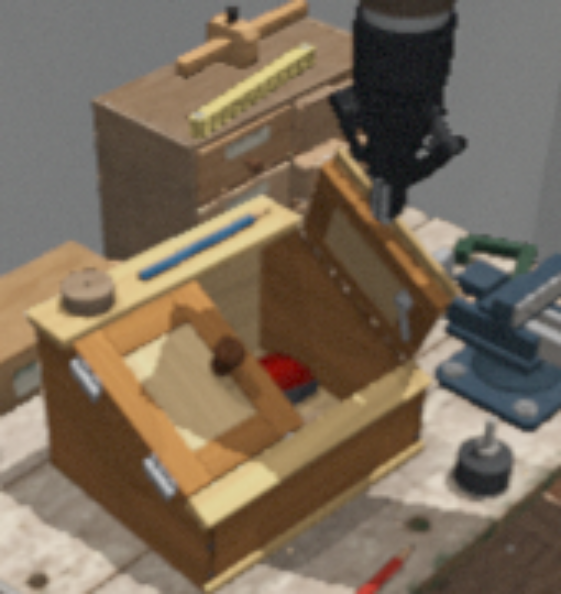

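View pics/t11.png

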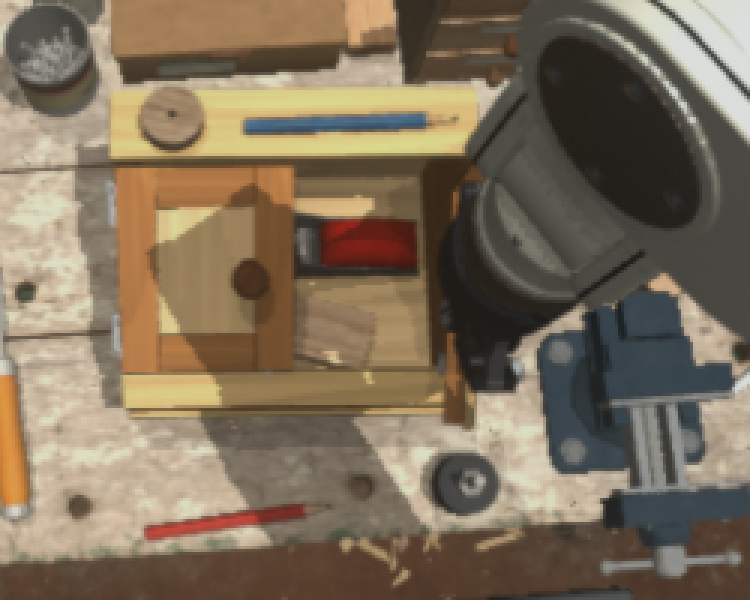

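The right leaf is now near 80–85° (edge at top px (455,300)). The jam came from the finger knuckles riding on the sloping edge. I'll push again at the upper end of the leaf, with the tip less deep.

Run:
```python
from h import *
st(); to([.47,.285,.30],176); to([.47,.285,.267],176);to([.468,.2,.267],176)
```

```text
t 11.35 tcp [0.415 0.25  0.28 ] xang 175.9 F [-0.615  3.171  9.607] w -0.0001 j [ 0.541  0.198  0.012  1.383  0.001 -0.958]
-> [0.47  0.285 0.3  ] move [-0.528  0.393 -0.197] roll -0.001
-> [0.47  0.285 0.267] move [-0.527  0.392  0.133] roll -0.001
-> [0.468 0.2   0.267] move [-0.568 -0.457  0.131] roll -0.001
```

Emit:
carry_out(moves=[[0,0,-0.3,0,-1],[0,0.4,-0.3,0,-1],[-0.5,0.4,-0.3,0,-1],[-0.53,0.4,0.13,0,-1],[-0.53,0.3,0.13,0,-1],[-0.53,0.2,0.13,0,-1],[-0.53,0.1,0.13,0,-1],[-0.53,0,0.13,0,-1]])

```text
clock: 12.15
eef_pos: [0.4667, 0.2453, 0.268]
tool_rot: [0.035, 0.999, 0.001, 0.001]
ft_force: [-1.6, 2.3, 1.6]
grip_width: -0.0001
```

Run:
```python
from h import *
st(); to([.468,.18,.267],176)
crop_=imaging.camera('scene')[:,:,::-1]; cv2.imwrite('pics/s12.png',cv2.resize(crop_[70:250,190:360],None,fx=3.3,fy=3.3))
```

```text
t 12.15 tcp [0.467 0.245 0.268] xang 175.9 F [-1.592  2.329  1.649] w -0.0001 j [ 0.483  0.289  0.1    1.379  0.002 -1.017]
-> [0.468 0.18  0.267] move [-0.059 -0.65   0.009] roll -0.001
```

View pics/s12.png

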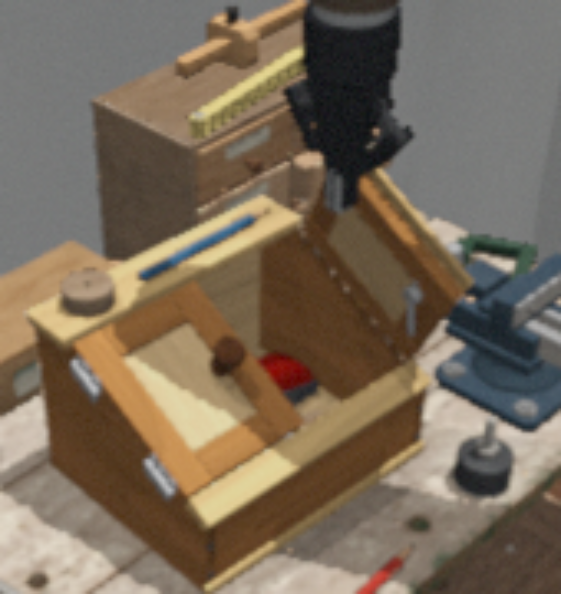

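Emit:
carry_out(moves=[[-0.01,-0.08,0,0,-1],[-0.02,-0.16,0,0,-1],[-0.03,-0.24,0,0,-1],[-0.04,-0.32,0,0,-1],[-0.04,-0.4,0,0,-1],[-0.04,-0.4,0,0,-1]])

```text
clock: 12.8
eef_pos: [0.4681, 0.2041, 0.2661]
tool_rot: [0.036, 0.999, -0.001, -0.0]
ft_force: [0.2, -0.5, -0.3]
grip_width: -0.0005
```

Run:
```python
from h import *
st(); to([.468,.18,.267],176)
```

```text
t 12.8 tcp [0.468 0.204 0.266] xang 175.9 F [ 0.233 -0.498 -0.315] w -0.0005 j [ 0.412  0.259  0.054  1.367 -0.001 -1.087]
-> [0.468 0.18  0.267] move [-0.016 -0.241 -0.009] roll -0.002
```

Emit:
carry_out(moves=[[-0.01,-0.06,0,0,-1],[-0.01,-0.12,0,0,-1],[-0.01,-0.16,0,0,-1],[-0.01,-0.19,0,0,-1],[-0.01,-0.22,0,0,-1],[-0.01,-0.22,0,0,-1]])

```text
clock: 13.4
eef_pos: [0.4675, 0.1831, 0.2664]
tool_rot: [0.036, 0.999, -0.0, 0.0]
ft_force: [-0.4, -0.1, -0.3]
grip_width: 0.0004
```

Run:
```python
from h import *
st(); 
crop_=imaging.camera('scene')[:,:,::-1]; cv2.imwrite('pics/s13.png',cv2.resize(crop_[70:250,190:360],None,fx=3.3,fy=3.3))
t=imaging.camera('top')[:,:,::-1]; cv2.imwrite('pics/t13.png',t[100:300,180:430].repeat(3,0).repeat(3,1))
for q in [1.7,1.92]:
  print(proj(imaging.camera_model('scene'),[rleaf(.028,.134,0,q),rleaf(.188,.134,0,q)])*3.3-np.array([190,70])*3.3)
```

```text
t 13.4 tcp [0.468 0.183 0.266] xang 175.9 F [-0.394 -0.146 -0.311] w 0.0004 j [ 0.374  0.241  0.031  1.362 -0.001 -1.126]
[[486.061 275.462]
 [368.839 133.007]]
[[504.275 266.834]
 [388.502 127.047]]
```

View pics/s13.png

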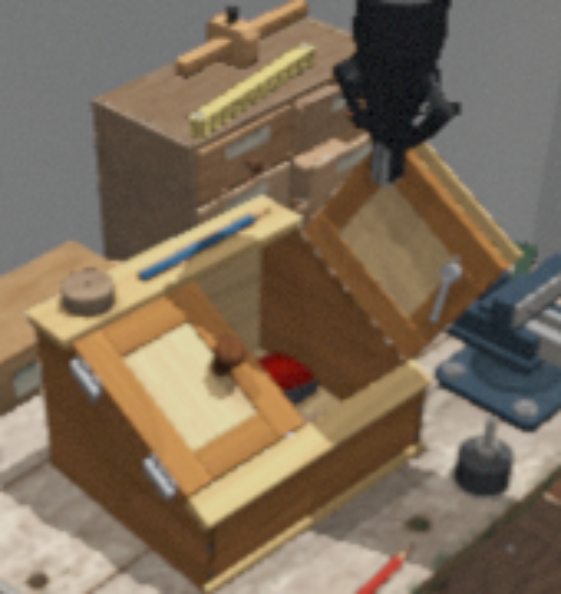

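View pics/t13.png

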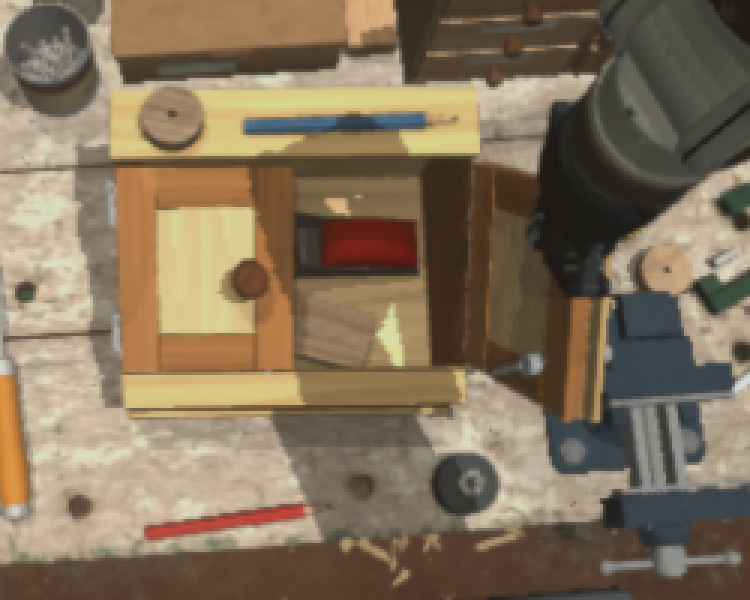

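Emit:
carry_out(moves=[[0,-0.05,0,0,-1],[0,-0.1,0,0,-1],[0,-0.1,0,0,-1]])

```text
clock: 13.8
eef_pos: [0.4671, 0.1781, 0.2667]
tool_rot: [0.034, 0.999, 0.006, -0.0]
ft_force: [0.5, 13.7, -1.9]
grip_width: 0.0003
```

Run:
```python
from h import *
st()
m=imaging.camera_model('top')
for q in [1.6,1.7,1.8,1.92]:
  print(q,(proj(m,[rleaf(.028,.134,0,q),rleaf(.188,.134,0,q),rleaf(.028,.146,.021,q)])-np.array([180,100]))*3)
t=imaging.camera('top')[:,:,::-1]; cv2.imwrite('pics/t14.png',t[140:260,320:430].repeat(5,0).repeat(5,1))
```

```text
t 13.8 tcp [0.467 0.178 0.267] xang 176.1 F [ 0.509 13.697 -1.905] w 0.0003 j [ 0.358  0.233  0.022  1.355  0.011 -1.145]
1.6 [[507.593 424.508]
 [523.747 191.643]
 [543.29  430.794]]
1.7 [[526.667 423.778]
 [543.863 191.382]
 [563.075 428.754]]
1.8 [[544.86  422.303]
 [563.001 190.75 ]
 [581.424 425.926]]
1.92 [[565.164 419.595]
 [584.286 189.52 ]
 [601.206 421.577]]
```

View pics/t14.png

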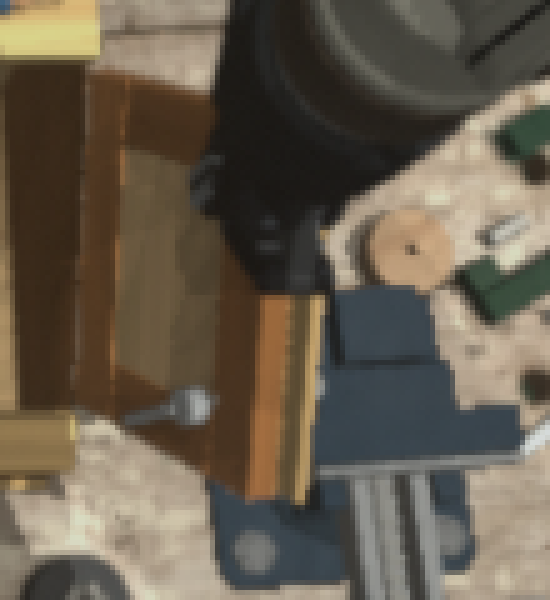

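Contact with the stop: 13.7 N at y=0.178, as predicted for 110°. The leaf's corner in the top view also matches 1.92 rad. I'll back off and go to the knob.

Run:
```python
from h import *
st()
k=lleaf(.108,.1,.037,0); print('pull',k,'top',lleaf(.108,.1,.047,0),'foot',lleaf(.108,.1,.014,0))
to([k[0],k[1],.30],90+yd)
```

```text
t 13.85 tcp [0.467 0.178 0.267] xang 176.1 F [ 0.429 15.418 -2.617] w -0.0001 j [ 0.359  0.233  0.022  1.356  0.01  -1.144]
pull [0.472 0.375 0.158] top [0.467 0.375 0.167] foot [0.483 0.374 0.138]
-> [0.472 0.375 0.3  ] move [ 0.084  1.968 -0.312] roll 1.002
```

Emit:
carry_out(moves=[[0,0.2,0,0,-1],[0,0.3,-0.4,0,-1],[0,0.6,-0.6,0,-1],[0,1,-0.6,0,-1],[0,1,-0.6,0,-1]])

```text
clock: 14.35
eef_pos: [0.4743, 0.2769, 0.3265]
tool_rot: [0.033, 0.999, 0.001, 0.001]
ft_force: [0.1, -0.6, -0.4]
grip_width: -0.0002
```

Emit:
carry_out(moves=[[0.05,0.5,0,0.09,0],[0.08,1,0,0.18,0],[0.08,1,0,0.27,0.1],[0.08,1,0,0.36,0.1],[0.08,1,0,0.45,0.1],[0.08,1,0,0.54,0.1],[0.08,1,0,0.63,0.1],[0.08,1,0,0.72,0.1],[0.08,1,0,0.81,0.1],[0.08,1,0.3,0.9,0.1],[0.08,1,0.6,1,0.1],[0.08,1,0.6,1,0.1],[0.08,1,0.6,1,0.1]])

```text
clock: 15.65
eef_pos: [0.4728, 0.3729, 0.2662]
tool_rot: [0.731, 0.683, -0.001, 0.0]
ft_force: [0.6, 0.2, 0.6]
grip_width: 0.047
```

Run:
```python
from h import *
st()
k=lleaf(.108,.1,.037,0)
to([k[0],k[1],.165],90+yd)
m=imaging.camera_model('wrist'); im=imaging.camera('wrist')[:,:,::-1].copy()
q=proj(m,lleaf(.108,.1,.042,0))[0]; print(q)
cv2.circle(im,tuple(int(v) for v in q),2,(0,0,255),-1)
cv2.imwrite('pics/w15.png',im)
```

```text
t 15.65 tcp [0.473 0.373 0.266] xang 86.1 F [0.628 0.244 0.606] w 0.047 j [ 0.668  0.447  0.326  1.452 -0.     0.736]
-> [0.472 0.375 0.165] move [ 0.018 -0.008  1.012] roll 0.002
[264.941 197.703]
```

View pics/w15.png

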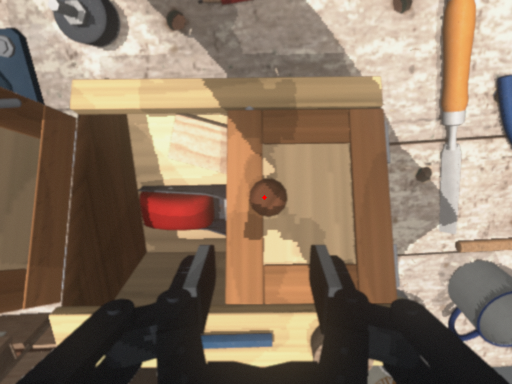

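The knob is at (268,198), midway between the jaws to within 3 px. I'll descend around it.

Emit:
carry_out(moves=[[0.03,0,0.4,0,0.1],[0.03,0,0.8,0,0.1],[0.03,-0.01,0.96,0,0.1],[0.03,-0.01,0.96,0,0.1],[0.03,-0.01,0.96,0,-0.2],[0.03,-0.01,0.96,0,-0.3],[0.03,-0.01,0.96,0,-0.3]])

```text
clock: 16.4
eef_pos: [0.4733, 0.3776, 0.1726]
tool_rot: [0.732, 0.682, 0.002, 0.0]
ft_force: [-0.6, -0.5, -0.1]
grip_width: 0.0301
```

Run:
```python
from h import *
st()
im=imaging.camera('wrist')[:,:,::-1].copy()
cv2.imwrite('pics/w16.png',im)
crop_=imaging.camera('scene')[:,:,::-1]; cv2.imwrite('pics/s16.png',cv2.resize(crop_[130:230,200:330],None,fx=5,fy=5))
```

```text
t 16.4 tcp [0.473 0.378 0.173] xang 86.0 F [-0.606 -0.47  -0.072] w 0.0301 j [ 0.673  0.49   0.149  1.226 -0.     0.744]
```

View pics/w16.png

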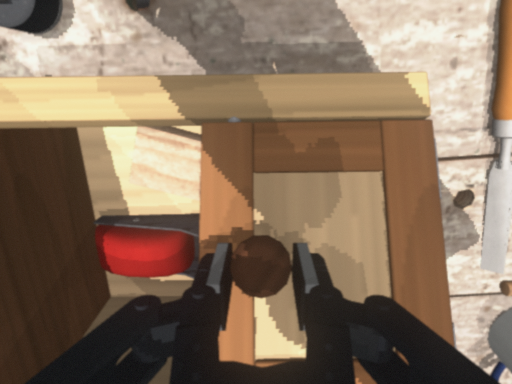

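View pics/s16.png

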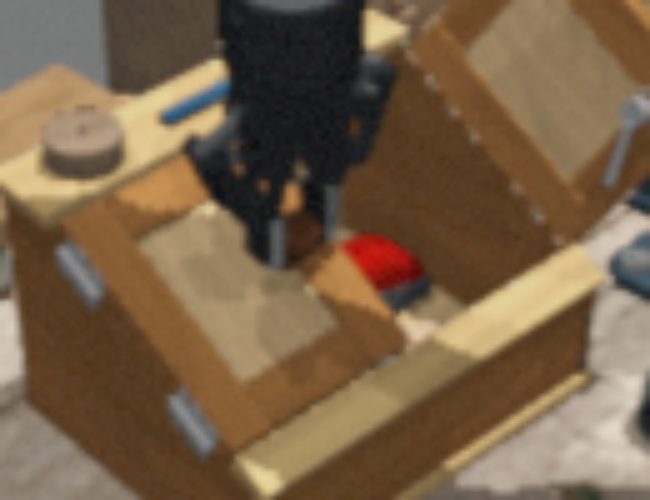

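Emit:
carry_out(moves=[[0,0,0.03,0,-0.28],[0,0,0.06,0,-0.28],[0,0,0.06,0,-0.4],[0,0,0.06,0,-0.6],[0,0,0.06,0,-0.9],[0,0,0.06,0,-1],[0,0,0.06,0,-1]])

```text
clock: 17.2
eef_pos: [0.4722, 0.377, 0.1641]
tool_rot: [0.732, 0.682, 0.0, -0.0]
ft_force: [0.3, 1.5, -1.9]
grip_width: 0.0256
```

Run:
```python
from h import *
st()
Rm=R.from_quat(bot.get_obs()['tool_rot']).as_matrix()
p0=lleaf(.108,.1,.037,0)
for q in [.1,.2,.3,.4,.5,.6,.7,.8]: print(q,Rm.T@(lleaf(.108,.1,.037,q)-p0)*10)
```

```text
t 17.2 tcp [0.472 0.377 0.164] xang 86.0 F [ 0.251  1.491 -1.89 ] w 0.0256 j [0.674 0.497 0.137 1.211 0.    0.744]
0.1 [ 0.042 -0.046 -0.086]
0.2 [ 0.094 -0.09  -0.169]
0.3 [ 0.154 -0.131 -0.246]
0.4 [ 0.223 -0.169 -0.318]
0.5 [ 0.3   -0.204 -0.383]
0.6 [ 0.384 -0.234 -0.441]
0.7 [ 0.474 -0.261 -0.492]
0.8 [ 0.569 -0.284 -0.534]
```

Gripped at 25.6 mm, just under the head. I'll pull along the arc.

Emit:
carry_out(moves=[[0.02,-0.03,-0.05,0,-1],[0.04,-0.05,-0.09,0,-1],[0.07,-0.07,-0.13,0,-1],[0.09,-0.09,-0.17,0,-1],[0.12,-0.11,-0.21,0,-1],[0.15,-0.13,-0.25,0,-1],[0.15,-0.13,-0.25,0,-1]])

```text
clock: 17.9
eef_pos: [0.4611, 0.3892, 0.1859]
tool_rot: [0.733, 0.681, -0.004, 0.004]
ft_force: [6.3, -1.5, -12.4]
grip_width: 0.0252
```

Run:
```python
from h import *
st()
im=imaging.camera('wrist')[:,:,::-1].copy()
cv2.imwrite('pics/w17.png',im)
crop_=imaging.camera('scene')[:,:,::-1]; cv2.imwrite('pics/s17.png',cv2.resize(crop_[130:230,200:330],None,fx=5,fy=5))
```

```text
t 17.9 tcp [0.461 0.389 0.186] xang 85.8 F [  6.252  -1.524 -12.381] w 0.0252 j [ 0.705  0.486  0.178  1.27  -0.008  0.778]
```

View pics/s17.png

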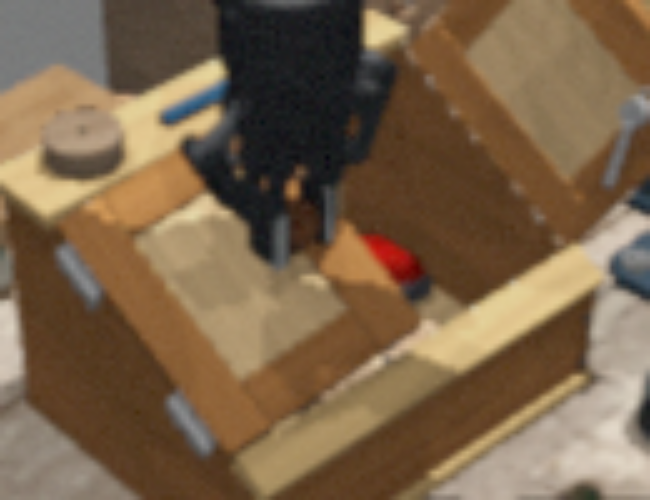

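View pics/w17.png

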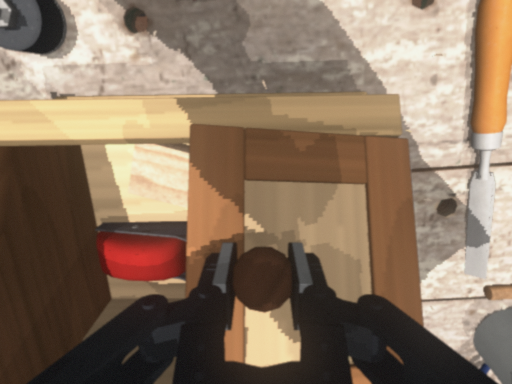

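The catch has let go, and the leaf is up about 0.25 rad with forces under 15 N. I'll go on.

Emit:
carry_out(moves=[[0.03,-0.02,-0.04,0,-1],[0.07,-0.04,-0.07,0,-1],[0.11,-0.06,-0.11,0,-1],[0.15,-0.07,-0.14,0,-1],[0.19,-0.09,-0.17,0,-1],[0.23,-0.1,-0.2,0,-1],[0.23,-0.1,-0.2,0,-1]])

```text
clock: 18.7
eef_pos: [0.453, 0.4025, 0.2021]
tool_rot: [0.735, 0.678, -0.013, 0.012]
ft_force: [9.7, -21.9, -13.9]
grip_width: 0.0251
```

Run:
```python
from h import *
st()
im=imaging.camera('wrist')[:,:,::-1].copy()
cv2.imwrite('pics/w18.png',im)
crop_=imaging.camera('scene')[:,:,::-1]; cv2.imwrite('pics/s18.png',cv2.resize(crop_[130:230,200:330],None,fx=5,fy=5))
```

```text
t 18.7 tcp [0.453 0.402 0.202] xang 85.4 F [  9.681 -21.871 -13.865] w 0.0251 j [ 0.737  0.497  0.238  1.337 -0.023  0.818]
```

View pics/s18.png

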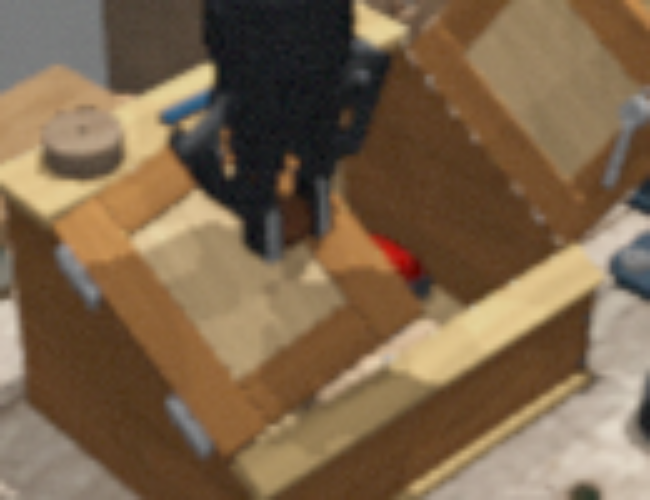

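The wrist is twisting as the knob tilts (27 N). I'll loosen the jaws to a loose cage and let the right pad carry the knob along the arc.

Emit:
carry_out(moves=[[0,0,0,0,-0.32],[0,0,0,0,-0.32],[0.04,-0.02,-0.03,0,-0.32],[0.09,-0.03,-0.06,0,-0.32],[0.13,-0.05,-0.08,0,-0.32],[0.18,-0.06,-0.11,0,-0.32],[0.18,-0.06,-0.11,0,-0.32]])

```text
clock: 19.5
eef_pos: [0.4423, 0.4223, 0.22]
tool_rot: [0.733, 0.68, -0.013, 0.006]
ft_force: [-14.7, -28.4, 17.5]
grip_width: 0.0291
```

Run:
```python
from h import *
st()
im=imaging.camera('wrist')[:,:,::-1].copy()
cv2.imwrite('pics/w19.png',im)
crop_=imaging.camera('scene')[:,:,::-1]; cv2.imwrite('pics/s19.png',cv2.resize(crop_[130:230,200:330],None,fx=5,fy=5))
```

```text
t 19.5 tcp [0.442 0.422 0.22 ] xang 85.6 F [-14.728 -28.422  17.476] w 0.0291 j [ 0.768  0.501  0.292  1.388 -0.012  0.844]
```

View pics/s19.png

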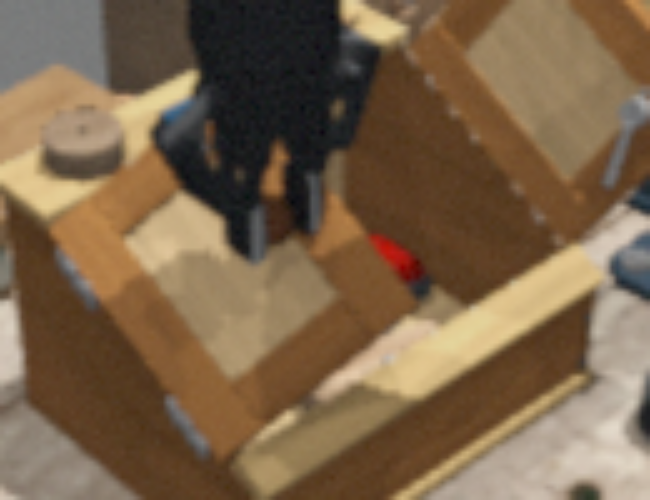

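View pics/w19.png

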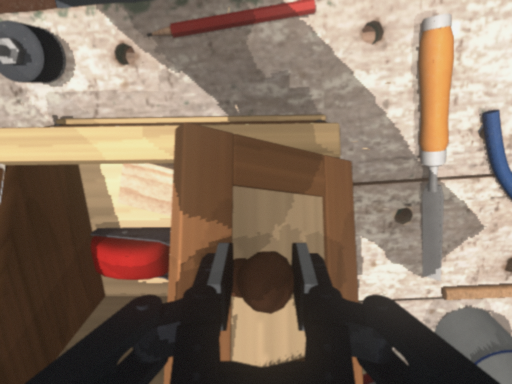

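Forces are up to 36 N because the right fingertip is bearing on the rising leaf. I'll release and go up.

Emit:
carry_out(moves=[[-0.03,0,-0.05,0,0],[-0.03,0,-0.1,0,0],[-0.03,0,-0.5,0,0],[-0.03,0,-0.9,0,0],[-0.03,0,-0.9,0,-1],[-0.03,0,-0.9,0,-1]])

```text
clock: 20.2
eef_pos: [0.4477, 0.4327, 0.3121]
tool_rot: [0.732, 0.682, 0.002, 0.0]
ft_force: [-0.2, 0.7, -0.8]
grip_width: 0.0145
```

Run:
```python
from h import *
st()
crop_=imaging.camera('scene')[:,:,::-1]; cv2.imwrite('pics/s20.png',cv2.resize(crop_[100:250,190:340],None,fx=4,fy=4))
cv2.imwrite('pics/w20.png',imaging.camera('wrist')[:,:,::-1])
for q in [.3,.4,.5,.6,.7]:
  print(q,((proj(imaging.camera_model('scene'),[lleaf(.028,.134,.014,q),lleaf(.188,.134,.014,q)])-[190,100])*4).ravel(),lleaf(.108,.134,0,q),lleaf(.188,.134,.014,q))
```

```text
t 20.2 tcp [0.448 0.433 0.312] xang 86.0 F [-0.18   0.659 -0.785] w 0.0145 j [ 0.768  0.484  0.502  1.583 -0.     0.839]
0.3 [378.25  367.312 241.222 188.77 ] [0.469 0.347 0.161] [0.533 0.346 0.21 ]
0.4 [378.48  363.014 239.825 182.481] [0.463 0.352 0.172] [0.528 0.353 0.221]
0.5 [377.09  359.811 236.814 177.204] [0.458 0.358 0.182] [0.523 0.36  0.231]
0.6 [374.032 357.779 232.162 173.03 ] [0.453 0.365 0.193] [0.519 0.369 0.24 ]
0.7 [369.278 356.982 225.859 170.045] [0.449 0.374 0.202] [0.515 0.378 0.249]
```

View pics/s20.png

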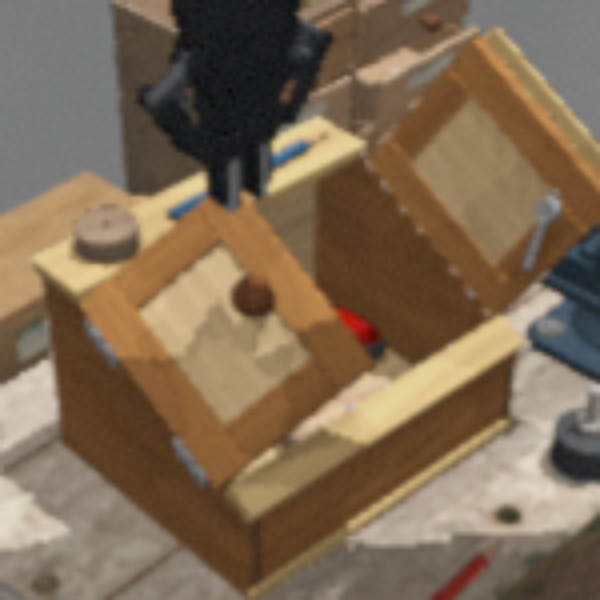

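View pics/w20.png

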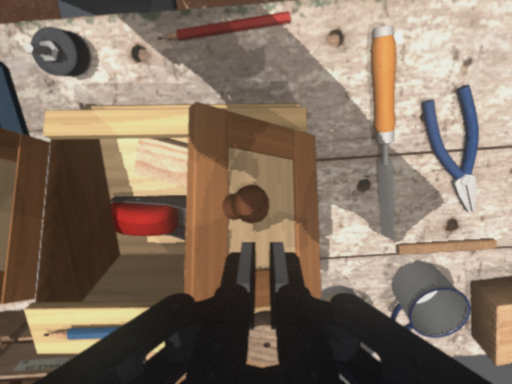

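The left leaf holds at about 0.6 rad (free corner at scene crop (372,360)). I'll go round to its inside and push the upper end of the edge.

Run:
```python
from h import *
from scipy.optimize import brentq
for q in np.arange(.5,1.95,.15):
    s=brentq(lambda s:lleaf(s,.134,0,q)[0]-.49,-.3,.5); print(round(q,2),s,lleaf(s,.134,0,q))
st(); to([.49,.335,.312],176)
```

```text
0.5 0.14435566979111425 [0.49  0.356 0.199]
0.65 0.15243014813480238 [0.49  0.367 0.218]
0.8 0.1593419357553279 [0.49  0.38  0.235]
0.95 0.16493580880366382 [0.49  0.395 0.249]
1.1 0.16908614095081914 [0.49  0.413 0.26 ]
1.25 0.17169972468435424 [0.49  0.431 0.268]
1.4 0.17271786454816584 [0.49  0.451 0.273]
1.55 0.17211769531589227 [0.49  0.471 0.274]
1.7 0.1699126954946022 [0.49  0.491 0.272]
1.85 0.16615238462658416 [0.49  0.511 0.267]
t 20.3 tcp [0.447 0.432 0.309] xang 86.0 F [-0.549  0.409 -0.   ] w 0.0003 j [ 0.768  0.486  0.497  1.583 -0.     0.839]
-> [0.49  0.335 0.312] move [-0.935  0.499 -0.027] roll -1.0
```

Emit:
carry_out(moves=[[-0.4,0.2,0,-0.09,-1],[-0.8,0.4,0,-0.18,-1],[-0.95,0.49,0,-0.27,-1],[-0.95,0.49,0,-0.36,-1],[-0.95,0.49,0,-0.45,-1],[-0.95,0.49,0,-0.54,-1],[-0.95,0.49,0,-0.63,-1],[-0.95,0.49,0,-0.72,-1],[-0.95,0.49,0,-0.81,-1],[-0.95,0.49,0,-0.9,-1],[-0.95,0.49,0,-1,-1],[-0.95,0.49,0,-1,-1]])

```text
clock: 21.5
eef_pos: [0.4887, 0.3332, 0.3085]
tool_rot: [0.035, 0.999, -0.001, -0.001]
ft_force: [0.3, 0.0, -1.0]
grip_width: -0.0001
```

Run:
```python
from h import *
st(); to([.49,.335,.218],176)
crop_=imaging.camera('scene')[:,:,::-1]; cv2.imwrite('pics/s21.png',cv2.resize(crop_[100:250,190:340],None,fx=4,fy=4))
```

```text
t 21.5 tcp [0.489 0.333 0.308] xang 176.0 F [ 0.344  0.006 -1.034] w -0.0001 j [ 0.599  0.42   0.393  1.547 -0.    -0.902]
-> [0.49  0.335 0.218] move [-0.015  0.021  0.905] roll -0.0
```

View pics/s21.png

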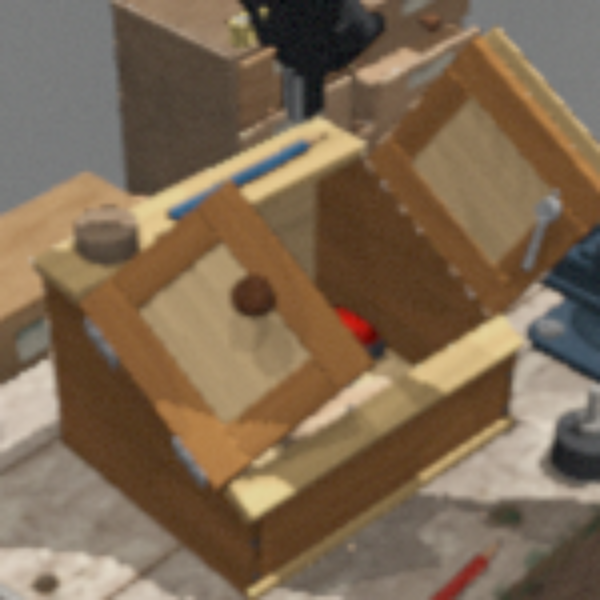

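Emit:
carry_out(moves=[[0,0,0.45,0,-1],[0,0,0.88,0,-1],[0,0.08,0.88,0,-1],[0,0.16,0.88,0,-1],[0,0.23,0.86,0,-1],[0,0.3,0.8,0,-1],[0,0.36,0.74,0,-1],[0,0.36,0.74,0,-1]])

```text
clock: 22.35
eef_pos: [0.4923, 0.3706, 0.2394]
tool_rot: [0.035, 0.999, 0.001, 0.001]
ft_force: [-2.2, -2.8, 2.0]
grip_width: 0.0002
```

Run:
```python
from h import *
st(); 
crop_=imaging.camera('scene')[:,:,::-1]; cv2.imwrite('pics/s22.png',cv2.resize(crop_[100:250,190:340],None,fx=4,fy=4))
```

```text
t 22.35 tcp [0.492 0.371 0.239] xang 176.0 F [-2.168 -2.799  2.008] w 0.0002 j [ 0.646  0.48   0.309  1.396 -0.    -0.855]
```

View pics/s22.png

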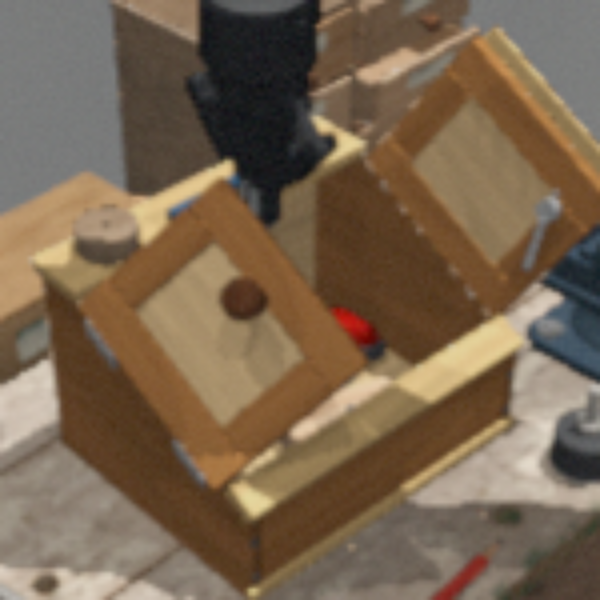

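Contact is under the edge and the leaf is following at about 4 N. I'll go on in steps.

Emit:
carry_out(moves=[[0,0.05,-0.04,0,-1],[0,0.1,-0.08,0,-1],[0,0.15,-0.12,0,-1],[0,0.2,-0.14,0,-1],[0,0.25,-0.17,0,-1],[0,0.3,-0.19,0,-1],[0,0.35,-0.2,0,-1],[0,0.35,-0.2,0,-1]])

```text
clock: 23.2
eef_pos: [0.4948, 0.4052, 0.2573]
tool_rot: [0.035, 0.999, 0.001, 0.001]
ft_force: [-0.5, -1.9, 0.7]
grip_width: 0.0002
```

Run:
```python
from h import *
st(); 
crop_=imaging.camera('scene')[:,:,::-1]; cv2.imwrite('pics/s23.png',cv2.resize(crop_[100:250,190:340],None,fx=4,fy=4))
```

```text
t 23.2 tcp [0.495 0.405 0.257] xang 176.0 F [-0.456 -1.855  0.722] w 0.0002 j [ 0.686  0.527  0.431  1.471  0.    -0.814]
```

View pics/s23.png

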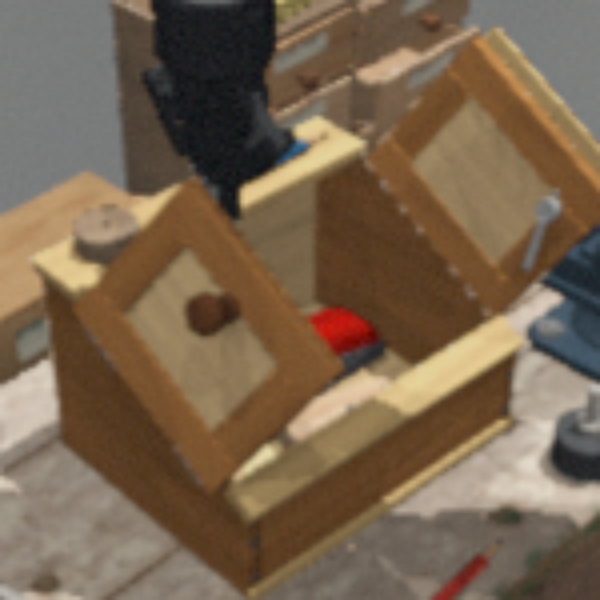

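Emit:
carry_out(moves=[[0.02,0.06,-0.03,0,-1],[0.02,0.12,-0.05,0,-1],[0.03,0.18,-0.07,0,-1],[0.03,0.24,-0.08,0,-1],[0.03,0.3,-0.1,0,-1],[0.03,0.36,-0.1,0,-1],[0.03,0.42,-0.1,0,-1],[0.03,0.48,-0.1,0,-1],[0.03,0.54,-0.1,0,-1],[0.03,0.6,-0.1,0,-1],[0.03,0.6,-0.1,0,-1]])

```text
clock: 24.35
eef_pos: [0.4955, 0.4655, 0.266]
tool_rot: [0.035, 0.999, 0.001, 0.0]
ft_force: [0.9, 0.3, -0.4]
grip_width: 0.0001
```

Run:
```python
from h import *
st(); 
crop_=imaging.camera('scene')[:,:,::-1]; cv2.imwrite('pics/s24.png',cv2.resize(crop_[100:250,190:340],None,fx=4,fy=4))
t=imaging.camera('top')[:,:,::-1]; cv2.imwrite('pics/t24.png',t[100:300,130:380].repeat(3,0).repeat(3,1))
```

```text
t 24.35 tcp [0.496 0.466 0.266] xang 176.0 F [ 0.889  0.271 -0.416] w 0.0001 j [ 0.754  0.624  0.616  1.562  0.001 -0.747]
```

View pics/s24.png

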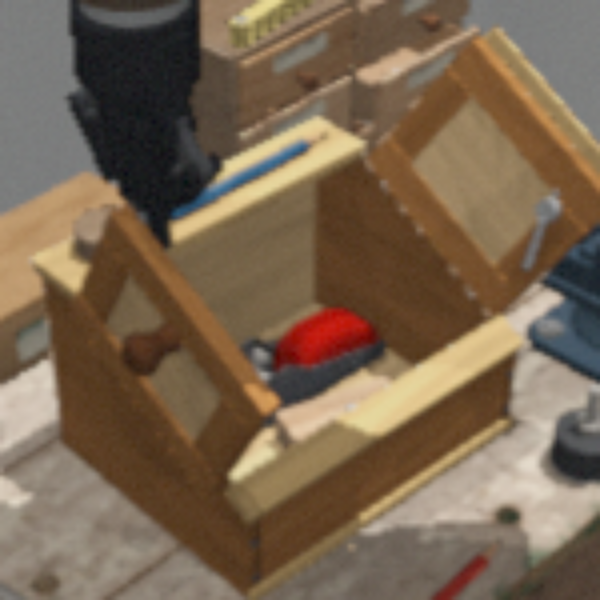

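View pics/t24.png

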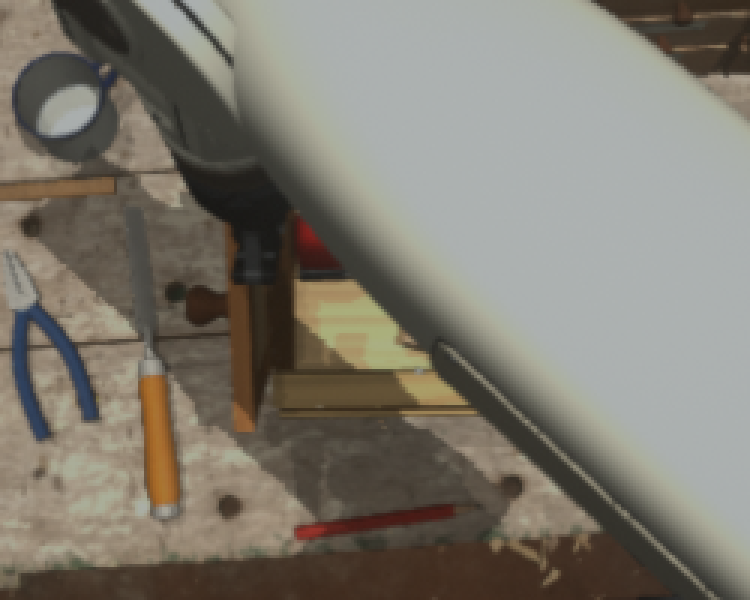

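Emit:
carry_out(moves=[[0.01,0.06,0,0,-1],[0.02,0.12,0,0,-1],[0.02,0.18,0,0,-1],[0.02,0.24,0,0,-1],[0.02,0.3,0,0,-1],[0.02,0.33,0,0,-1],[0.02,0.33,0,0,-1]])

```text
clock: 25.15
eef_pos: [0.4957, 0.4984, 0.2662]
tool_rot: [0.035, 0.999, 0.0, -0.0]
ft_force: [0.1, 0.2, -0.6]
grip_width: -0.0003
```

Run:
```python
from h import *
st();
```

```text
t 25.15 tcp [0.496 0.498 0.266] xang 176.0 F [ 0.101  0.198 -0.588] w -0.0003 j [ 0.788  0.684  0.723  1.609  0.001 -0.713]
```

Emit:
carry_out(moves=[[0,0.04,0,0,-1],[0,0.08,0,0,-1],[0,0.08,0,0,-1]])

```text
clock: 25.45
eef_pos: [0.4962, 0.5027, 0.2664]
tool_rot: [0.036, 0.999, -0.003, -0.0]
ft_force: [-2.2, -8.9, 2.1]
grip_width: 0.0004
```

Run:
```python
from h import *
st(); 
crop_=imaging.camera('scene')[:,:,::-1]; cv2.imwrite('pics/s25.png',cv2.resize(crop_[100:250,190:340],None,fx=4,fy=4))
for q in [1.7,1.8,1.92]:
  print(q,((proj(imaging.camera_model('scene'),[lleaf(.028,.134,0,q),lleaf(.188,.134,0,q)])-[190,100])*4).ravel())
```

```text
t 25.45 tcp [0.496 0.503 0.266] xang 175.9 F [-2.192 -8.939  2.119] w 0.0004 j [ 0.793  0.7    0.752  1.628 -0.004 -0.705]
1.7 [257.12  409.008 105.136 204.353]
1.8 [239.177 420.569  87.095 214.608]
1.92 [217.15  435.473  65.221 228.243]
```

View pics/s25.png

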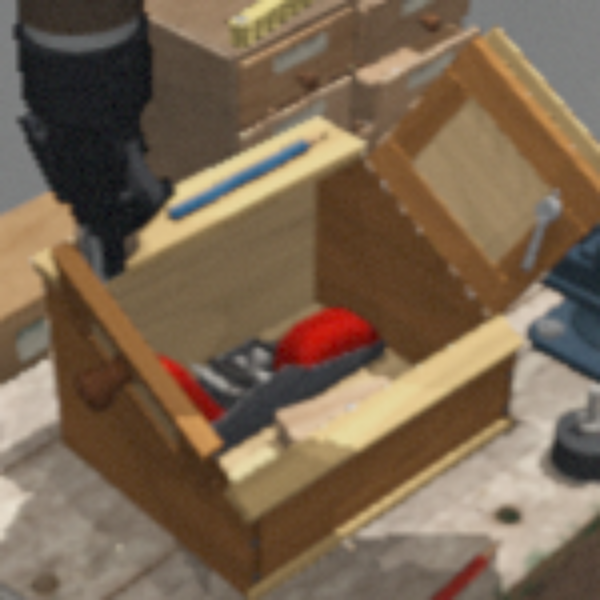

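The left leaf is at its stop: 9 N contact at y=0.503 (predicted 0.501), and its inner corner at (220,445) fits 1.92 rad. I'll withdraw clear.

Emit:
carry_out(moves=[[0,-0.15,0,0,-1],[0,-0.4,-0.1,0,-1],[0,-0.8,-0.6,0,-1],[0,-1,-1,0,-1],[0,-1,-1,0,-1]])

```text
clock: 26.0
eef_pos: [0.4905, 0.4045, 0.3744]
tool_rot: [0.036, 0.999, 0.004, 0.005]
ft_force: [-0.2, 0.4, 1.0]
grip_width: -0.0003
```

Emit:
carry_out(moves=[[0.4,-0.3,0,0,-1],[0.8,-0.6,0,0,-1],[1,-0.9,0,0,-1],[1,-1,0,0,-1],[1,-1,0,0,-1]])

```text
clock: 26.5
eef_pos: [0.3825, 0.3127, 0.3675]
tool_rot: [0.036, 0.999, 0.001, 0.001]
ft_force: [0.5, 0.7, 0.1]
grip_width: 0.0
```

Emit:
carry_out(moves=[[0.2,-0.5,0,0,-1],[0.2,-1,0,0,-1],[0.2,-1,0,0,-1],[0.2,-1,0,0,-1]])

```text
clock: 26.9
eef_pos: [0.3569, 0.2149, 0.3668]
tool_rot: [0.036, 0.999, 0.001, 0.001]
ft_force: [1.0, 1.0, 0.5]
grip_width: 0.0003
```

Run:
```python
from h import *
st(); 
crop_=imaging.camera('scene')[:,:,::-1]; cv2.imwrite('pics/s26.png',cv2.resize(crop_[100:310,130:380],None,fx=3,fy=3))
t=imaging.camera('top')[:,:,::-1]; cv2.imwrite('pics/t26.png',t[100:300,150:400].repeat(3,0).repeat(3,1))
m=imaging.camera_model('top')
for q in [1.7,1.8,1.92]:
  print(q,((proj(m,[lleaf(.028,.134,0,q),lleaf(.188,.134,0,q),rleaf(.028,.134,0,q),rleaf(.188,.134,0,q)])-[150,100])*3).ravel())
```

```text
t 26.9 tcp [0.357 0.215 0.367] xang 175.8 F [1.044 1.03  0.535] w 0.0003 j [ 0.542  0.05   0.063  1.582  0.001 -0.956]
1.7 [170.677 424.814 162.169 191.662 616.667 423.778 633.863 191.382]
1.8 [151.761 423.419 142.202 191.051 634.86  422.303 653.001 190.75 ]
1.92 [130.242 420.793 119.531 189.844 655.164 419.595 674.286 189.52 ]
```

View pics/s26.png

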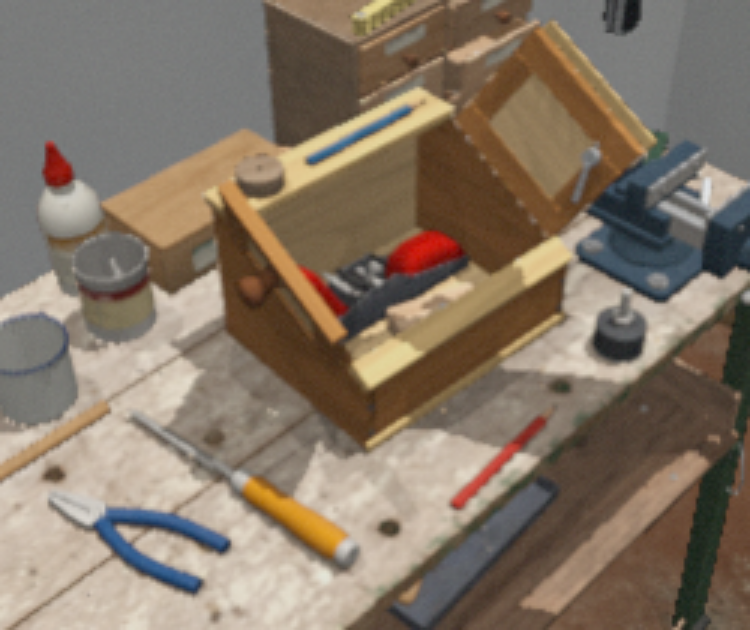

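View pics/t26.png

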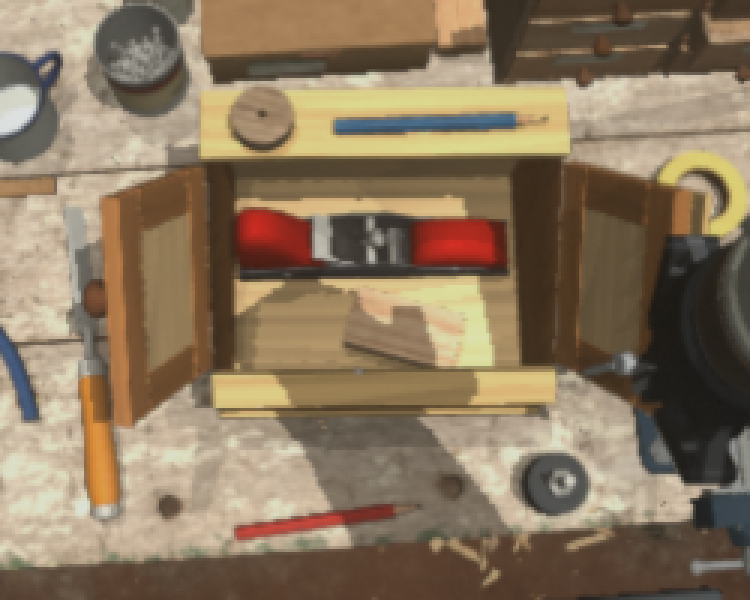

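Both leaves stand at their stops: the left inner corner at (131,424) against (130,421) predicted for 1.92 rad, and the right one unchanged. The bystanders are where they were, and the fingertips are about 60 mm above everything. I'm handing in.

Run:
```python
from h import *
print(order.job_done()); st()
```

```text
the job is handed in; nothing more can be done
None
the job is handed in; nothing more can be done
```

The case is open: both leaves stand at their stops and the plane can be lifted out. I handed the job in at about 27 s of the 72 s allowed; no verdict was reported.

- **Right leaf:** I turned the T-handle past its click with the jaws loosely round the bar, and by eye it ended near 1.4 rad. I lifted the leaf by the bar and pushed it over from inside. The push met its stop at about 14 N, at the predicted place, and the top view puts it at about 1.92 rad.
- **Left leaf:** I pulled it off its catch by the knob to about 0.6 rad, then pushed it over from inside. It met its stop at about 9 N. Its inner corner in the last top view was 3 px (in a 3x enlargement) from where 1.92 rad would put it.
- **Bystanders and robot:** In the last pictures the plane, pencils, plug, hole saw and chisel look where they were at the start. I compared these by eye and did not measure them. The gripper was clear, about 60 mm above the leaves.

**What went wrong on the way:**
- **First push on the right leaf:** the gripper jammed on the leaf's sloping edge and the wrist force reached about 87 N. That is under the 120 N wrist limit. If the gripper's body took that load, it could have passed the 40 N limit on body contact; I backed off at once, and the run went on without any failure being reported.
- **Left knob:** force rose to about 36 N while the knob tilted in the jaws, so I let go and pushed from inside instead.

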